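# Ready the breaking board and the mallet

### The arm

A 6-joint arm with a two-finger parallel gripper is mounted at the origin on a cart in front of the work surface, level with it; the furniture and walls round the work are solid. World frame = base frame: x ahead of the robot, y to its left, z up, the work surface at z = 0. Lengths are in m, angles in rad, forces in N, time in s.
With the tool pointing down it reaches from about 0.25 to 0.775 m from the base axis. Payload 4 kg.
Tool frame: the origin (TCP) lies midway between the tips of the shut fingers; the grasp point (between the pads) lies 19 mm behind it; z points along the fingers, y is the direction in which the jaws open and shut (so a half turn about z gives the same grasp; the last joint's range is limited). The gripper opens to 94 mm and grips with 3 to 60 N. Pads are 16 mm wide; open, the fingers measure 119 mm over their backs; the gripper's body (75 mm by 177 mm) begins 78 mm behind the grasp point.
Start: joints at [-1.212, 0.087, 1.371, -0, 1.684, -0.103], TCP at [0.245, -0.492, 0.206] pointing down, gripper open.
Joint ranges: [-3.1, 3.1], [-0.76, 2.03], [0.27, 2.55], [-1.08, 4.22], [0.17, 2.65], [-2.57, 2.57]. Speed limits (rad/s): [2.79, 2.79, 3.14, 3.14, 3.14, 3.14].

### API

Orientations are given as [roll, pitch, yaw] about the fixed x, y, z axes, in that order (R = Rz(yaw) Ry(pitch) Rx(roll)).
In Python, from bench import robot gives the robot as it stands.
- The arm moves only by the tool drive_tool, never from a script. Its argument "series" is a list that holds one entry, the list of rows, each a list of 7 numbers: the turn, a rotation vector about the tool's x, y, z in rad, then the shift along the tool's x, y, z in cm, then the opening in per cent of the stroke, from 0 (shut) to 100 (fully open). In form: [[[rx, ry, rz, tx, ty, tz, fingers], ...]]. A call has 1 to 20 rows; each row is the pose to reach, as a shift and turn from the pose measured when the call began, along the tool's axes at that moment; what a row does not reach only later rows make up. A row lasts 1/10 s, in which the tool goes at most 50 mm and 8.59 degrees, less where a joint would pass 70% of its speed; a pose out of reach is approached as far as the arm can. A call with a gripper value outside its range is refused whole. The fingers move at their own pace and stop on an object; the grip force is fixed at half the most. Time passes only in rows, so rows that repeat a pose let the fingers close. It gives the time, the measured TCP pose, the force and the opening at its end, in the units of the state.
- robot.get_obs(): the state, without advancing time (a new reading comes with each control period).
- robot.snapshot(name): name is "side" or "top"; returns a dict with "img" (384x512x3 uint8, blue, green, red), "depth" (384x512 float32, m along the optical axis (not along the pixel's ray), 0 where there is no reading), "vertical_fov" (degrees; the focal length in pixels is half the picture's height over the tangent of half this angle, whatever the lens; pixels are square), "cx", "cy" (the principal point, pixels), "dist_coeffs" ([k1, k2, p1, p2, k3] as OpenCV has them; the pictures are not rectified), "rvec" (rotation vector, rad) and "tvec" (3), from world to camera coordinates, as OpenCV has them. Camera axes: x right, y down, z forward; pixel columns grow to the right and rows downward; lengths in m; the calibration is good to about 2 mm. A picture is of the moment at which its call begins.
- robot.close_job(): hands the job in, once; it reports no verdict.
The state is a dict: "time": time; "joint_positions": joint angles; "qvel": joint speeds; "joint_torque": joint torques, N m; "tool_pos": TCP position; "ee_rot": TCP orientation; "wrist_force": force on the tool from outside, world axes, zero at the start; "wrist_torque": the same for the moment, N m; "width": finger opening in m.
Only numpy, scipy, OpenCV 4.12 (cv2) and the standard library are available. Lean on these libraries where they do the work, as an engineer would, in place of code of your own. Each camera call takes 0.05 s, during which the arm holds its last target.

### The job

The slab of brittle is about to be broken for a customer. First slide the wooden board with the slab by its upright grip along the mat, without lifting it, until it sits squarely in the empty yellow outline; then draw the mallet out of its sloping holder, turn it so that the handle is level and a striking face looks straight down, and hold it still in the gripper with its head over the middle of the slab, the lower face about a hand's breadth (8 to 10 cm) clear of it. Do not strike or put the mallet down: the program finishes while holding it there, with the slab still on the board and the other goods undisturbed.

Things in the scene. Friction and masses are not known exactly. Their poses are not given: they have to be found in the camera images.
- board: Light wooden board, 125 x 125 x 14 mm, loose, about 0.32 kg, lying on a 3 mm thick blue mat (330 mm long, 160 mm wide); lips round the slab rise 4 mm above its top. Origin at the centre of its underside, x from the grip towards the slab (away from the robot), y along the mat, z up.
- board_grip (a point): On the board's upright grip, a wooden block 30 mm (board x) by 18 mm (board y) that reaches from the board's top (14 mm) to 66 mm above its underside, 42 mm from the board's centre on the robot's side. The point lies on the block's centre line, 47 mm above the underside. Take it from above across the 18 mm. Axes as the board's.
- mark_rest: White square outline on the blue mat (136 mm outside) in which the board starts; not solid. Origin at its centre, axes along its sides like the board's. The yellow outline is about 160 mm beside it, to the left or to the right.
- mark_break: Yellow square outline on the blue mat (136 mm outside), the empty place to which the board goes; not solid. Origin at its centre on the mat, axes along its sides like the board's, z up.
- slab_center (a point): Centre of the piece of seed brittle (71 x 97 mm, 13 to 17 mm thick, loose, about 70 g) that lies on the board within its lips, its top about 34 mm above the table.
- mallet_grip (a point): Point on the axis of the mallet's handle, mid-way along its bare part, which runs from 53 mm below the point (socket mouth) to 34 mm above it (head). Round beech handle, 17 mm diameter. 53 mm to the head's centre, 117 mm to the butt end; balance point about 26 mm headward. Axes: y along the handle to the head (within 3.5 degrees), x along the head's axis, z across.
- mallet_head (a point): Centre of the mallet's head, a cylinder 38 mm in diameter and 68 mm long along the mallet's x; its flat ends are the striking faces (+x and -x). Mallet 189 mm long, about 85 g. Axes as for mallet_grip. In the holder the handle slopes 50 degrees above level, head up, with x in the same vertical plane, +x up.
- holder: Fixed dark wooden holder, base 210 (x) x 90 (y) x 12 mm. A square socket, 20 mm wide and 55 mm deep, sloping up 50 degrees towards +x, takes the handle's lower end; a saddle with cheeks carries the head's lower end. The mallet comes out only along its handle, headward, free after 60 mm. Origin: centre of the base's underside; x points the way the mallet leans (head side).
- bean_jar: Fixed round glass jar with a wooden lid, 200 mm wide, with its knob about 240 mm high, standing between mat and holder; pass over or in front of it. Origin at the centre of its foot.
- tin: Round green cocoa tin, 68 mm wide, 91 mm high; leave alone. Origin at the centre of its underside.
- gift: Small wrapped gift box, 64 x 64 x 56 mm; leave alone. Origin at the centre of its underside.
- stamp: Wooden hand stamp, base 30 x 50 mm, 68 mm high; leave alone. Origin at the centre of its underside.
- brass_scoop: Brass scoop, 177 mm long, 27 mm high; leave alone. Origin at the centre of its underside.
- bowl: White porcelain bowl with samples, 150 mm wide, 83 mm high; leave alone. Origin at the centre of its underside.

How it is judged:
By the outcome, as a careful person would: the job done as asked, in the order asked, and still so for the second after the job is handed in, while the arm keeps its last pose, push and grip.
It also fails if it takes over 61 s, if anything falls off the work surface, if the arm or the gripper's body presses on something with over 40 N, if the wrist force passes 120 N, or if a joint passes its speed limit or range.

## Working session

There is one attempt and no reset: what is moved stays moved. The work goes in short steps, Python scripts to look and compute and a tool call to move; the robot and the scene stay as the last step left them, time stands still between calls to the robot, and variables do not carry over. Pictures are saved under pics/ and viewed, and the job is handed in when it is done.

Besides the shell and the picture viewer there is one more tool, called as name([rows], argument=value, ...), one row to a line, values as JSON. drive_tool: Moves the arm, as the interface text tells. Its arguments: {"type":"object","properties":{"series":{"type":"array","items":{"type":"array","items":{"type":"array","items":{"type":"number"}}}}},"required":["series"]}

```bash
ls; mkdir -p pics
cat > h.py <<'E'
import numpy as np, cv2, pickle
from scipy.spatial.transform import Rotation as R
def cam(s):
    h=s["img"].shape[0]; f=h/2/np.tan(np.radians(s["vertical_fov"])/2)
    K=np.array([[f,0,s["cx"]],[0,f,s["cy"]],[0,0,1.]])
    return K,np.array(s["dist_coeffs"],float),np.array(s["rvec"],float),np.array(s["tvec"],float)
def ray(s,uv):
    K,d,r,t=cam(s); uv=np.array(uv,float).reshape(-1,1,2)
    n=cv2.undistortPoints(uv,K,d).reshape(-1,2)
    Rm=cv2.Rodrigues(r)[0]
    D=np.c_[n,np.ones(len(n))]@Rm   # world dirs (z_cam=1)
    return -Rm.T@t, D
def onz(s,uv,z):
    o,D=ray(s,uv); k=(z-o[2])/D[:,2]; return o+D*k[:,None]
def bydepth(s,uv):
    uv=np.array(uv).reshape(-1,2); o,D=ray(s,uv)
    z=np.array([s["depth"][int(round(v)),int(round(u))] for u,v in uv]); return o+D*z[:,None]
def proj(s,P):
    K,d,r,t=cam(s); return cv2.projectPoints(np.array(P,float).reshape(-1,1,3),r,t,K,d)[0].reshape(-1,2)
def cloud(s):
    h,w=s["depth"].shape; u,v=np.meshgrid(np.arange(w),np.arange(h))
    o,D=ray(s,np.c_[u.ravel(),v.ravel()]); P=o+D*s["depth"].ravel()[:,None]
    P[s["depth"].ravel()==0]=np.nan
    return P.reshape(h,w,3)
def snap(tag,names=("side","top")):
    from bench import robot
    out={}
    for n in names:
        s=robot.snapshot(n); out[n]=s; cv2.imwrite(f"pics/{tag}_{n}.png",s["img"])
    pickle.dump(out,open(f"{tag}.pkl","wb")); return out
E
python3 - <<'E'
from h import *
from bench import robot
print(robot.get_obs())
o=snap("a")
for n,s in o.items():
    K,d,r,t=cam(s); print(n,K[0,0],s["cx"],s["cy"],d,"pos",ray(s,[[256,192]]))
E
```

```text
pics
{'time': 0.0, 'joint_positions': array([-1.21210517e+00,  8.79676918e-02,  1.37221425e+00,  1.76661779e-05,
        1.68360777e+00, -1.03071245e-01]), 'qvel': array([-0.00056634, -0.00167832,  0.00068199,  0.00020888, -0.00079011,
       -0.00111836]), 'joint_torque': array([-1.07767995e-03, -3.40182602e+01, -3.02427042e+01,  7.16873445e-02,
        3.30098625e-02, -1.60312970e-04]), 'tool_pos': array([ 0.24486513, -0.49188304,  0.20431754]), 'ee_rot': array([-3.13940907e+00, -2.43517295e-04,  4.61764101e-01]), 'wrist_force': array([0.29277236, 1.14062411, 0.50947572]), 'wrist_torque': array([0.00848583, 0.02115099, 0.02281663]), 'width': 0.09397520595752014}
side 418.00931122345645 254.80867087530814 193.6442784238522 [-0.1239376  0.         0.         0.         0.       ] pos (array([-0.44828873,  0.97102921,  0.87955814]), array([[ 0.63169848, -0.62198004, -0.46273259]]))
top 376.2065141662439 256.4717866259115 187.7173433965541 [0.00016493 0.         0.         0.         0.        ] pos (array([ 0.34179966, -0.01965126,  1.61235248]), array([[ 0.14586291, -0.00297298, -0.98936663]]))
```

View pics/a_side.png

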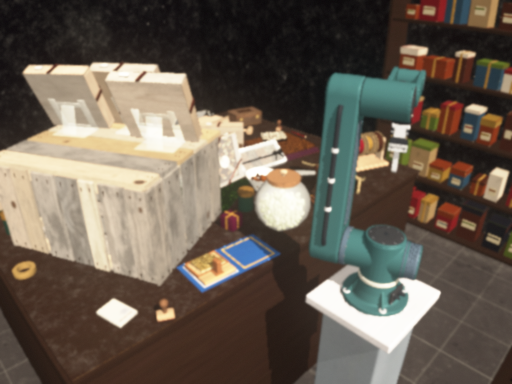

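View pics/a_top.png

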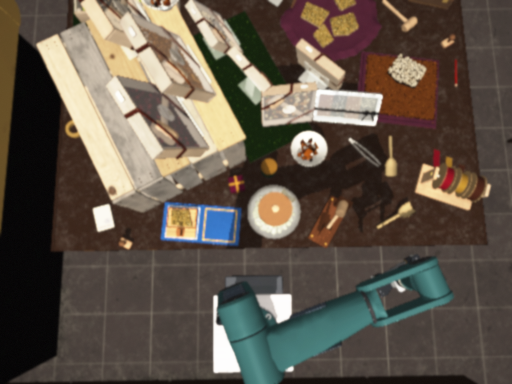

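The board with the slab is at about (182,223) in the top picture. The empty outline is to its right at (221,224), the jar at (274,211) and the holder with the mallet at (330,218). I'll zoom in on these.

Run:
```python
from h import *
o=pickle.load(open("a.pkl","rb"))
t=o["top"]["img"]; cv2.imwrite("pics/a_topz.png",cv2.resize(t[185:255,150:390-40],None,fx=4,fy=4,interpolation=cv2.INTER_CUBIC))
cv2.imwrite("pics/a_topz2.png",cv2.resize(t[170:260,300:420],None,fx=6,fy=6,interpolation=cv2.INTER_CUBIC))
s=o["side"]["img"]; cv2.imwrite("pics/a_sidez.png",cv2.resize(s[140:300,170:370],None,fx=4,fy=3.75,interpolation=cv2.INTER_CUBIC))
for n,p in [("top",[(182,223),(221,224),(274,211),(330,218),(341,208)])]:
    print(bydepth(o[n],p).round(3))
```

```text
[[ 0.448  0.287  0.032]
 [ 0.444  0.127 -0.002]
 [ 0.474 -0.089  0.23 ]
 [ 0.461 -0.338  0.011]
 [ 0.484 -0.344  0.198]]
```

View pics/a_topz.png

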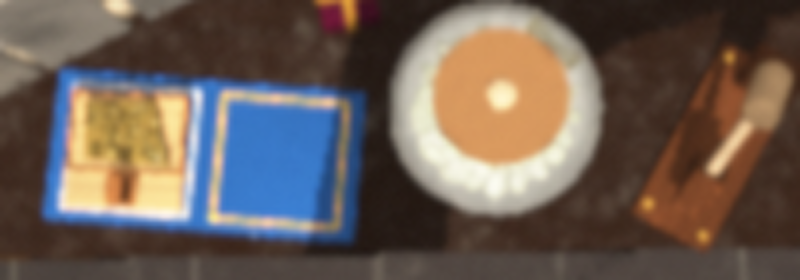

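View pics/a_topz2.png

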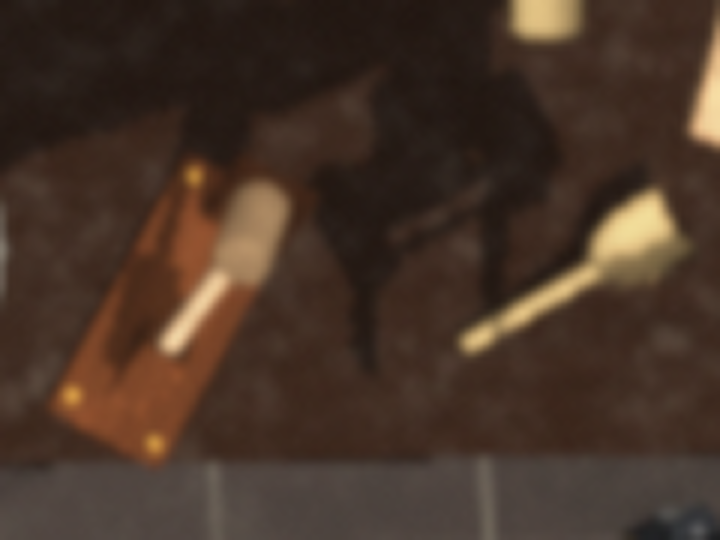

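View pics/a_sidez.png

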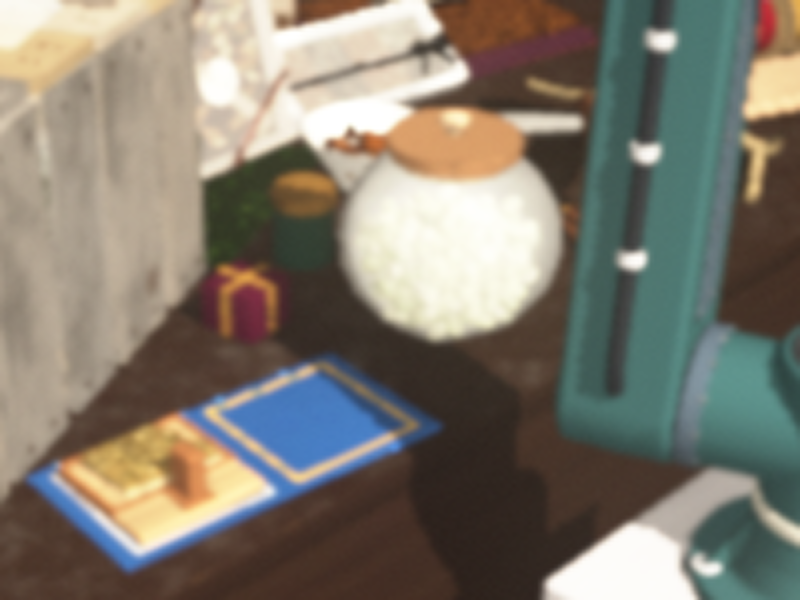

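Run:
```python
from h import *
o=pickle.load(open("a.pkl","rb"))
for n in ("top","side"):
    s=o[n]; hsv=cv2.cvtColor(s["img"],cv2.COLOR_BGR2HSV)
    # mat
    m=cv2.inRange(hsv,(95,120,60),(125,255,255))
    num,lab,st,ce=cv2.connectedComponentsWithStats(m)
    P0=onz(s,[[u,v] for v in range(384) for u in range(512)],0.003).reshape(384,512,3)
    ok=(abs(P0[...,0]-.44)<.15)&(abs(P0[...,1]-.2)<.25)&(m>0)
    pts=P0[ok][:,:2].astype(np.float32)
    r=cv2.minAreaRect(pts); print(n,"mat",r,len(pts))
    # yellow region in mat on the empty side
    h,sat,v=[hsv[...,i] for i in range(3)]
    yl=cv2.inRange(hsv,(12,50,90),(35,255,255))>0
    c=np.array(r[0]); 
    sel=yl&(P0[...,1]<c[1]-0.0)&(abs(P0[...,0]-c[0])<.085)&(P0[...,1]>c[1]-.17)
    py=P0[sel][:,:2].astype(np.float32); ry=cv2.minAreaRect(py); print(n,"yellow",ry,len(py))
    q=s["img"].copy(); q[sel]=(0,0,255); q[ok]=(255,0,255)
    v0,u0=np.where(ok); cv2.imwrite(f"pics/m_{n}.png",cv2.resize(q[v0.min()-8:v0.max()+8,u0.min()-8:u0.max()+8],None,fx=6,fy=6,interpolation=cv2.INTER_NEAREST))
```

```text
top mat ((0.44724753499031067, 0.2122936248779297), (0.3341015875339508, 0.1630590260028839), 84.60955047607422) 1360
top yellow ((0.44108763337135315, 0.13311128318309784), (0.13597652316093445, 0.13420845568180084), 84.72933197021484) 105
side mat ((0.4472128748893738, 0.21655234694480896), (0.32631364464759827, 0.1597277820110321), 84.1495132446289) 881
side yellow ((0.4539635479450226, 0.13371159136295319), (0.13770337402820587, 0.15914231538772583), 85.1097183227539) 128
```

View pics/m_top.png

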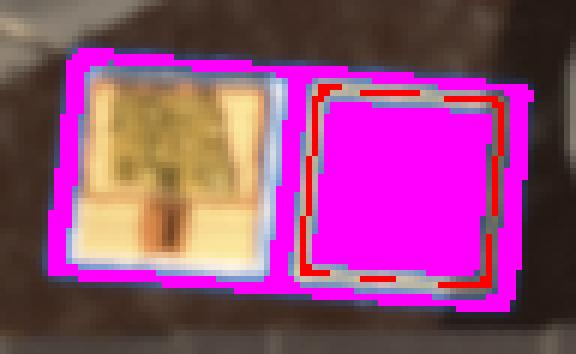

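View pics/m_side.png

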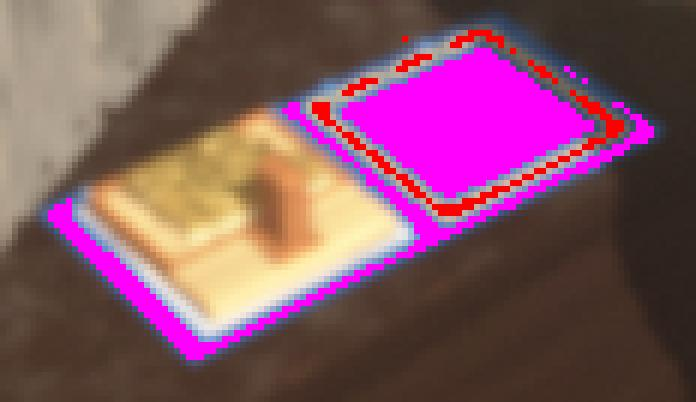

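Run:
```python
from h import *
o=pickle.load(open("a.pkl","rb"))
for n in ("top","side"):
    s=o[n]; C=cloud(s); hsv=cv2.cvtColor(s["img"],cv2.COLOR_BGR2HSV)
    near=(abs(C[...,0]-.44)<.1)&(abs(C[...,1]-.29)<.09)
    g=near&(C[...,2]>.052)
    p=C[g]; print(n,"grip pts",len(p),p.mean(0).round(4),p.min(0).round(4),p.max(0).round(4))
    if len(p)>4: print(cv2.minAreaRect(p[:,:2].astype(np.float32)))
    # board light wood, plane z=.017
    P0=onz(s,[[u,v] for v in range(384) for u in range(512)],0.017).reshape(384,512,3)
    v0,u0=np.where(near)
    num=(abs(P0[...,0]-.44)<.1)&(abs(P0[...,1]-.292)<.088)
    w=cv2.inRange(hsv,(8,60,120),(30,255,255))>0
    b=P0[w&num][:,:2].astype(np.float32); print("board",cv2.minAreaRect(b),len(b))
    # white
    P3=onz(s,[[u,v] for v in range(384) for u in range(512)],0.003).reshape(384,512,3)
    ww=cv2.inRange(hsv,(0,0,150),(180,60,255))>0
    num3=(abs(P3[...,0]-.45)<.075)&(abs(P3[...,1]-.292)<.08)
    b=P3[ww&num3][:,:2].astype(np.float32); print("white",cv2.minAreaRect(b),len(b))
    q=s["img"].copy(); q[w&num]=(0,0,255); q[ww&num3]=(0,255,0); q[g]=(255,0,255)
    v0,u0=np.where(num); cv2.imwrite(f"pics/n_{n}.png",cv2.resize(q[v0.min()-8:v0.max()+8,u0.min()-8:u0.max()+8],None,fx=6,fy=6,interpolation=cv2.INTER_NEAREST))
```

```text
top grip pts 36 [0.4114 0.2965 0.067 ] [0.3972 0.2881 0.0576] [0.426  0.3053 0.0764]
((0.4116096794605255, 0.2966965138912201), (0.02875928021967411, 0.017184119671583176), 0.20410595834255219)
board ((0.4541341960430145, 0.2938331961631775), (0.12274319678544998, 0.1225757896900177), 86.75694274902344) 836
white ((0.4532782733440399, 0.2926160395145416), (0.1416831612586975, 0.1388217955827713), 85.26994323730469) 191
side grip pts 56 [0.4077 0.3043 0.0648] [0.3949 0.2936 0.0528] [0.4243 0.3125 0.072 ]
((0.40938419103622437, 0.3025148808956146), (0.018090276047587395, 0.02998506650328636), 84.56602478027344)
board ((0.4482811689376831, 0.2828996777534485), (0.16658799350261688, 0.15462087094783783), 86.42919921875) 1053
white ((0.4526013731956482, 0.2902887463569641), (0.15727892518043518, 0.14110136032104492), 88.70030212402344) 192
```

View pics/n_top.png

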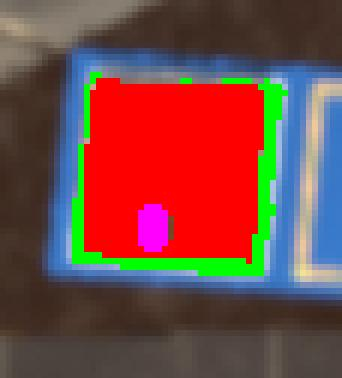

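View pics/n_side.png

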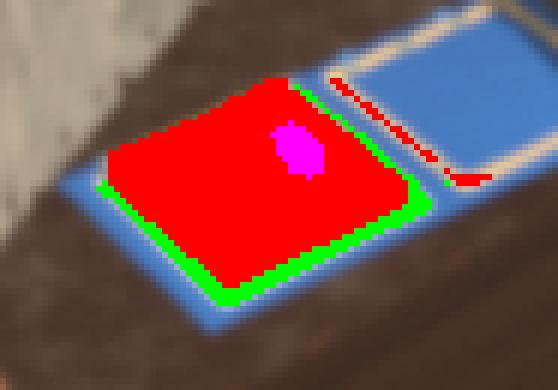

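```bash
cat >> h.py <<'E'
def rows(pos,rpy):
    """row (rotvec, shift cm) from measured pose now to the world TCP pose"""
    from bench import robot
    ob=robot.get_obs(); R0=R.from_euler("xyz",ob["ee_rot"]); R1=rpy if isinstance(rpy,R) else R.from_euler("xyz",rpy)
    return (R0.inv()*R1).as_rotvec().round(3), (R0.inv().apply(np.array(pos)-ob["tool_pos"])*100).round(2)
def edge_rect(P,iters=0):
    return cv2.minAreaRect(P.astype(np.float32))
E
python3 - <<'E'
from h import *
o=pickle.load(open("a.pkl","rb"))
C=np.concatenate([cloud(o[n]).reshape(-1,3) for n in ("top","side")])
k=(C[:,0]>.3)&(C[:,0]<.6)&(C[:,1]>.2)&(C[:,1]<.5)&(C[:,2]>.08)
p=C[k]; print(len(p)); 
for x0 in np.arange(.36,.6,.03):
    q=p[(p[:,0]>=x0)&(p[:,0]<x0+.03)]
    if len(q): print(round(x0,2),len(q),q[:,1].min().round(3),q[:,2].min().round(3),q[:,2].max().round(3))
# white mat-square yaw by line fits of the board edges in top view: boundary of board mask
s=o["top"]; hsv=cv2.cvtColor(s["img"],cv2.COLOR_BGR2HSV)
w=cv2.inRange(hsv,(8,60,120),(30,255,255)); w[:,:160]=0; w[:,202:]=0; w[:200]=0; w[244:]=0
c=max(cv2.findContours(w,cv2.RETR_EXTERNAL,cv2.CHAIN_APPROX_NONE)[0],key=cv2.contourArea).reshape(-1,2)
P=onz(s,c,.017)[:,:2]; ctr=np.array([.454,.2938]); 
for nm,ax,sg in (("far",0,1),("near",0,-1),("left",1,1),("right",1,-1)):
    a=np.radians(-4); ex=np.array([np.cos(a),np.sin(a)]); ey=np.array([-np.sin(a),np.cos(a)])
    L=np.c_[(P-ctr)@ex,(P-ctr)@ey]; q=L[(sg*L[:,ax]>.053)&(abs(L[:,1-ax])<.05)]
    f=np.polyfit(q[:,1-ax],q[:,ax],1); print(nm,len(q),np.degrees(f[0])*(-1 if ax==0 else 1)-4,f[1])
rh,th=rows([.24486,-.49188,.33],[np.pi,0,.4618]); print(rh,th)
print(rows([.4115,.2965,.20],[np.pi,0,np.radians(-4)]))
E
```

```text
7086
0.48 597 0.444 0.08 0.34
0.51 2243 0.388 0.08 0.36
0.54 2412 0.325 0.08 0.364
0.57 1834 0.245 0.08 0.607
far 24 -1.966080238527283 0.05936656216310948
near 23 -1.4899218181757847 -0.05923595785233771
left 24 -1.9429245572330607 0.05888131008884151
right 24 -3.184189564570825 -0.05961140993233831
[-0.002 -0.     0.   ] [  0.    -0.03 -12.56]
(array([-0.002,  0.   ,  0.532]), array([ 50.05, -63.16,   0.58]))
```

drive_tool([
  [[0,0,0,0,0,-6,100],[0,0,0,0,0,-12.5,100],[0,0,0,0,0,-14,100],[0,0,0.1,10,-12,-14,100],[0,0,0.2,20,-25,-14,100],[0,0,0.3,30,-38,-14,100],[0,0,0.4,40,-50,-14,100],[0,0,0.5,50,-63.2,-14,60],[0,0,0.5,50,-63.2,-14,60],[0,0,0.5,50,-63.2,-14,60],[0,0,0.5,50,-63.2,-14,60],[0,0,0.5,50,-63.2,-14,60],[0,0,0.5,50,-63.2,-14,60],[0,0,0.5,50,-63.2,-14,60],[0,0,0.5,50,-63.2,-14,60],[0,0,0.5,50,-63.2,-14,60],[0,0,0.5,50,-63.2,-14,60],[0,0,0.5,50,-63.2,-10,60],[0,0,0.5,50,-63.2,-5,60],[0,0,0.5,50,-63.2,0,60]],
])

```text
time: 2.1
tool_pos: [0.4092, 0.2882, 0.2415]
ee_rot: [-3.138, -0.002, -0.035]
wrist_force: [1.0, -0.0, -0.3]
width: 0.0562
```

Run:
```python
from h import *
from bench import robot
o=snap("b"); ob=robot.get_obs(); print(ob["tool_pos"],ob["ee_rot"],ob["width"])
print(rows([.4115,.2965,.10],[np.pi,0,np.radians(-2.5)]), rows([.4115,.2965,.031],[np.pi,0,np.radians(-2.5)]))
s=o["side"]["img"]; cv2.imwrite("pics/b_sidez.png",cv2.resize(s[120:280,170:430],None,fx=3,fy=3,interpolation=cv2.INTER_CUBIC))
```

```text
[0.4035294  0.28406823 0.23128528] [ 3.13299616  0.01904476 -0.03518218] 0.056375951195715666
(array([0.009, 0.019, 0.009]), array([ 1.  , -1.38, 13.1 ])) (array([0.009, 0.019, 0.009]), array([ 1.13, -1.44, 20.  ]))
```

View pics/b_sidez.png

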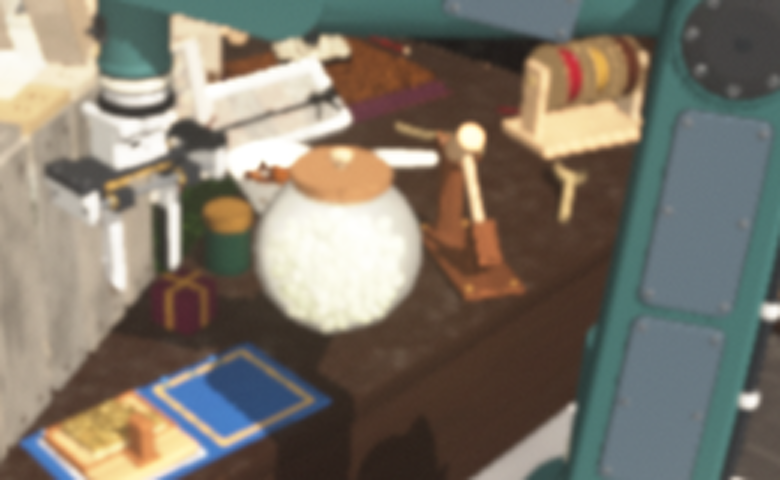

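View pics/b_top.png

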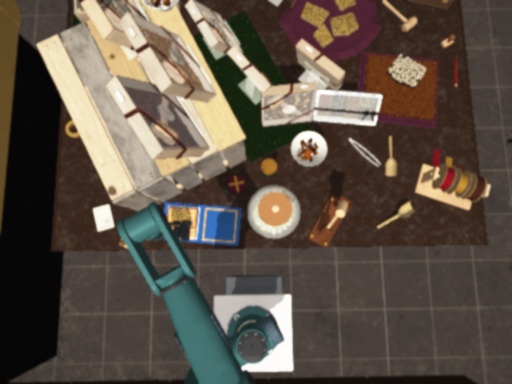

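The side view (zoomed ×3) shows the mallet unobstructed, with its head at (468,138) and its handle running down to (480,220). The gripper hangs above the board. Next I'll lower it onto the grip.

drive_tool([
  [[0.009,0.019,0.009,1.0,-1.4,2,60],[0.009,0.019,0.009,1.0,-1.4,5,60],[0.009,0.019,0.009,1.0,-1.4,8,60],[0.009,0.019,0.009,1.0,-1.4,10,60],[0.009,0.019,0.009,1.05,-1.4,12,60],[0.009,0.019,0.009,1.05,-1.4,12,60],[0.009,0.019,0.009,1.05,-1.4,12,60],[0.009,0.019,0.009,1.05,-1.4,12,60]],
])

```text
time: 3.0
tool_pos: [0.4138, 0.2971, 0.1139]
ee_rot: [-3.139, -0.004, -0.045]
wrist_force: [0.4, 0.5, 0.2]
width: 0.0563
```

Run:
```python
from h import *
from bench import robot
o=snap("c"); ob=robot.get_obs(); print(ob["tool_pos"],ob["ee_rot"],ob["width"])
print(rows([.4115,.2965,.031],[np.pi,0,np.radians(-2.5)]))
s=o["side"]["img"]; cv2.imwrite("pics/c_sidez.png",cv2.resize(s[200:300,160:290],None,fx=5,fy=5,interpolation=cv2.INTER_CUBIC))
```

```text
[0.41336523 0.2971301  0.11321334] [-3.13942229e+00 -3.08623088e-03 -4.44030779e-02] 0.056434105706180564
(array([-0.002, -0.003, -0.001]), array([-0.21,  0.09,  8.22]))
```

View pics/c_sidez.png

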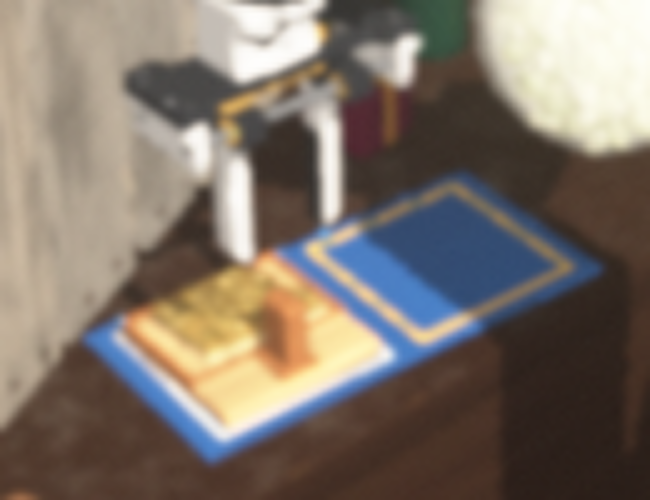

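The open fingers (235,200) and (328,160) sit above the grip block (287,330), so I'll go down and close on it.

drive_tool([
  [[0,-0.003,0,-0.2,0.1,2,60],[0,-0.003,0,-0.2,0.1,4,60],[0,-0.003,0,-0.2,0.1,6,60],[0,-0.003,0,-0.2,0.1,7.5,60],[0,-0.003,0,-0.2,0.1,8.2,60],[0,-0.003,0,-0.2,0.1,8.2,60],[0,-0.003,0,-0.2,0.1,8.2,60],[0,-0.003,0,-0.2,0.1,8.2,0],[0,-0.003,0,-0.2,0.1,8.2,0],[0,-0.003,0,-0.2,0.1,8.2,0],[0,-0.003,0,-0.2,0.1,8.2,0],[0,-0.003,0,-0.2,0.1,8.2,0],[0,-0.003,0,-0.2,0.1,8.2,0],[0,-0.003,0,-0.2,0.1,8.2,0],[0,-0.003,0,-0.2,0.1,8.2,0]],
])

```text
time: 4.6
tool_pos: [0.4115, 0.2967, 0.0314]
ee_rot: [-3.139, -0.0, -0.044]
wrist_force: [-1.6, 1.4, 1.5]
width: 0.0177
```

Run:
```python
from h import *
from bench import robot
o=snap("d"); ob=robot.get_obs(); print(ob["tool_pos"],ob["ee_rot"],ob["width"],ob["wrist_force"])
# targets: outline from marks
for tag in "abcd":
  oo=pickle.load(open(tag+".pkl","rb"))
  for n in ("top","side"):
    s=oo[n]; hsv=cv2.cvtColor(s["img"],cv2.COLOR_BGR2HSV)
    P0=onz(s,[[u,v] for v in range(384) for u in range(512)],0.003).reshape(384,512,3)
    m=(cv2.inRange(hsv,(95,120,40),(125,255,255))>0)
    # interior of the yellow outline: hole's blue component around the mark centre
    mm=(m&(abs(P0[...,0]-.44)<.09)&(abs(P0[...,1]-.133)<.09)).astype(np.uint8)
    num,lab,st,ce=cv2.connectedComponentsWithStats(mm,connectivity=4)
    u,v=proj(s,[.44,.133,.003])[0].round().astype(int); l=lab[v,u]
    if l==0: print(tag,n,"none"); continue
    p=P0[lab==l][:,:2]; print(tag,n,[np.round(x,4) for x in cv2.minAreaRect(p.astype(np.float32))],p.mean(0).round(4),len(p))
```

```text
[0.41151733 0.2966947  0.03143008] [-3.13886625e+00 -7.17451897e-06 -4.43193790e-02] 0.01777502964724142 [-1.39577091  1.63707011  2.31076112]
a top [array([0.4393, 0.133 ]), array([0.1171, 0.1153]), np.float64(84.7333)] [0.439 0.133] 749
a side [array([0.442 , 0.1355]), array([0.112 , 0.1095]), np.float64(84.2203)] [0.4408 0.1369] 568
b top [array([0.4396, 0.133 ]), array([0.1172, 0.1159]), np.float64(84.7743)] [0.4391 0.133 ] 750
b side [array([0.4424, 0.1366]), array([0.1114, 0.1089]), np.float64(85.2762)] [0.4406 0.1374] 559
c top [array([0.4396, 0.133 ]), array([0.1172, 0.1159]), np.float64(84.7743)] [0.4391 0.133 ] 749
c side [array([0.4429, 0.1357]), array([0.1115, 0.1104]), np.float64(84.2179)] [0.4405 0.1375] 556
d top [array([0.4396, 0.1329]), array([0.1171, 0.1159]), np.float64(84.7331)] [0.4393 0.1331] 752
d side [array([0.4422, 0.1355]), array([0.112 , 0.1091]), np.float64(84.2179)] [0.4404 0.1376] 552
```

Run:
```python
from h import *
print(rows([.3977,.1372,.0313],[-3.139,0,np.radians(-5.26)]))
```

```text
(array([-0.   ,  0.   ,  0.047]), array([-0.67, 16.  , -0.03]))
```

drive_tool([
  [[0,0,0,0,0.3,0,0],[0,0,0.003,-0.05,1,0,0],[0,0,0.006,-0.1,2,0,0],[0,0,0.009,-0.13,3,0,0],[0,0,0.012,-0.17,4,0,0],[0,0,0.015,-0.21,5,0,0],[0,0,0.018,-0.25,6,0,0],[0,0,0.021,-0.29,7,0,0],[0,0,0.024,-0.33,8,0,0],[0,0,0.027,-0.38,9,0,0],[0,0,0.03,-0.42,10,0,0],[0,0,0.033,-0.46,11,0,0],[0,0,0.036,-0.5,12,0,0],[0,0,0.039,-0.55,13,0,0],[0,0,0.042,-0.6,14,0,0],[0,0,0.045,-0.63,15,0,0],[0,0,0.047,-0.66,15.6,0,0],[0,0,0.047,-0.67,16,0,0],[0,0,0.047,-0.67,16,0,0],[0,0,0.047,-0.67,16,0,0]],
])

```text
time: 6.7
tool_pos: [0.3979, 0.1363, 0.0314]
ee_rot: [-3.14, -0.0, -0.092]
wrist_force: [0.5, 2.4, 6.1]
width: 0.018
```

Run:
```python
from h import *
from bench import robot
o=snap("e"); ob=robot.get_obs(); print(ob["tool_pos"],ob["ee_rot"],ob["width"],ob["wrist_force"])
t=o["top"]["img"]; cv2.imwrite("pics/e_topz.png",cv2.resize(t[195:250,155:255],None,fx=8,fy=8,interpolation=cv2.INTER_CUBIC))
s=o["side"]["img"]; cv2.imwrite("pics/e_sidez.png",cv2.resize(s[210:300,170:300],None,fx=6,fy=6,interpolation=cv2.INTER_CUBIC))
```

```text
[0.39791837 0.13630492 0.03135251] [-3.14039358e+00 -3.70583043e-04 -9.16173238e-02] 0.017724911893176893 [0.44314978 1.25005687 5.72251821]
```

View pics/e_topz.png

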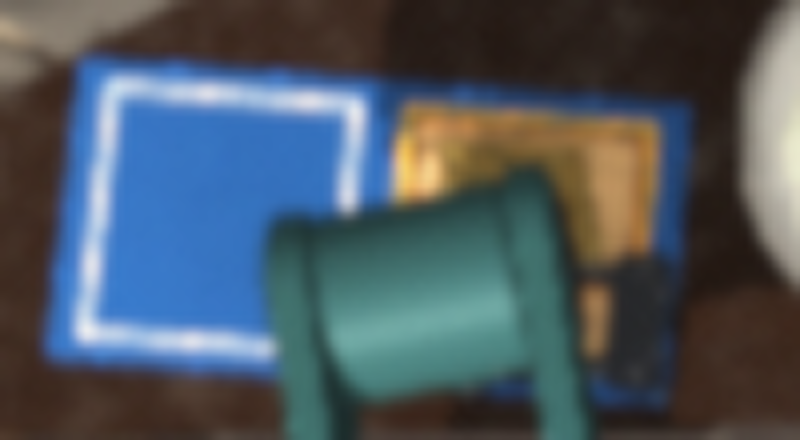

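View pics/e_sidez.png

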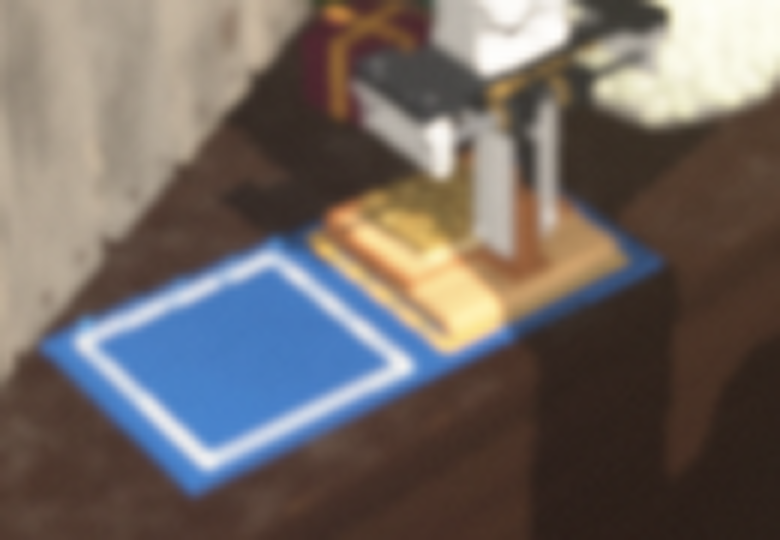

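Run:
```python
from h import *
o=pickle.load(open("e.pkl","rb"))
s=o["side"]["img"]; cv2.imwrite("pics/e_s2.png",cv2.resize(s[240:272,215:282],None,fx=11,fy=11,interpolation=cv2.INTER_NEAREST))
t=o["top"]["img"]; cv2.imwrite("pics/e_t2.png",cv2.resize(t[203:250,198:246],None,fx=12,fy=12,interpolation=cv2.INTER_NEAREST))
```

```text
(no output)
```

View pics/e_s2.png

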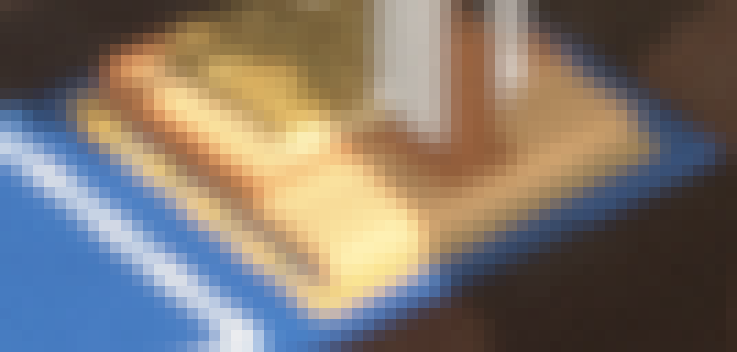

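View pics/e_t2.png

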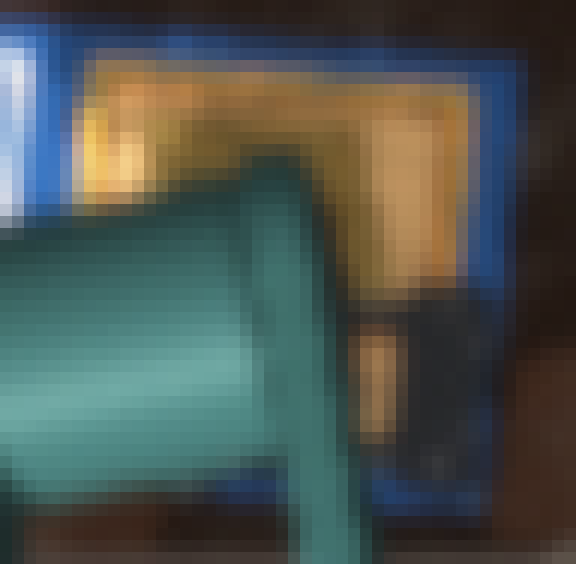

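The gripper hides the near half. Before handing over to the mallet, I'll release, lift off and move aside so I can see the board clearly in the outline.

drive_tool([
  [[0,0,0,0,0,0,60],[0,0,0,0,0,0,60],[0,0,0,0,0,0,60],[0,0,0,0,0,-1,60],[0,0,0,0,0,-4,60],[0,0,0,0,0,-8,60],[0,0,0,0,0,-12,60],[0,0,0,0,0,-17,60],[0,0,0,-2,0,-22,60],[0,0,0,-4,4,-28,60],[0,0,0,-5,8,-30,60],[0,0,0,-5,13,-30,60],[0,0,0,-5,18,-30,60],[0,0,0,-5,23,-30,60],[0,0,0,-5,28,-30,60],[0,0,0,-5,32,-30,60],[0,0,0,-5,36,-30,60],[0,0,0,-5,36,-30,60],[0,0,0,-5,36,-30,60]],
])

```text
time: 8.7
tool_pos: [0.3145, -0.2184, 0.3309]
ee_rot: [-3.139, 0.001, -0.095]
wrist_force: [0.6, -0.1, 0.5]
width: 0.0564
```

```bash
cat > meas.py <<'E'
from h import *
import sys
def run(tag):
    o=pickle.load(open(tag+".pkl","rb"))
    t=o["top"]["img"]; cv2.imwrite(f"pics/{tag}_t2.png",cv2.resize(t[195:250,155:250],None,fx=8,fy=8,interpolation=cv2.INTER_NEAREST))
    s=o["side"]["img"]; cv2.imwrite(f"pics/{tag}_s2.png",cv2.resize(s[225:295,175:290],None,fx=6,fy=6,interpolation=cv2.INTER_NEAREST))
if __name__=="__main__":
    from bench import robot
    snap(sys.argv[1]); run(sys.argv[1]); ob=robot.get_obs(); print(ob["tool_pos"],ob["ee_rot"],ob["time"])
E
python3 meas.py f
```

```text
[ 0.31513173 -0.21698112  0.33143184] [-3.14036242e+00 -8.02443174e-04 -9.04010496e-02] 8.8
```

View pics/f_t2.png

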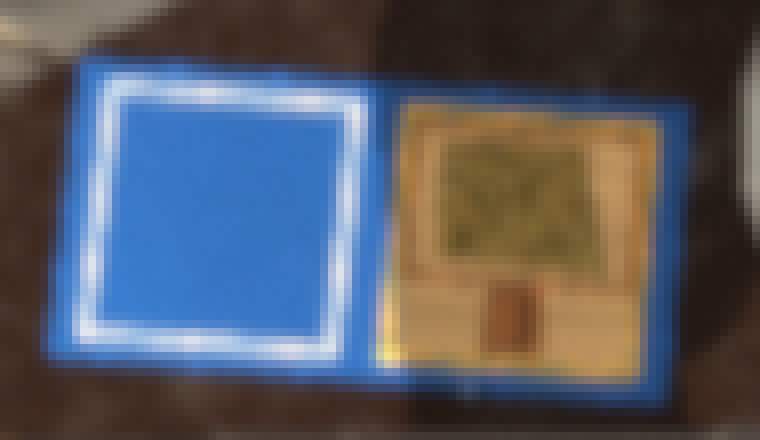

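View pics/f_s2.png

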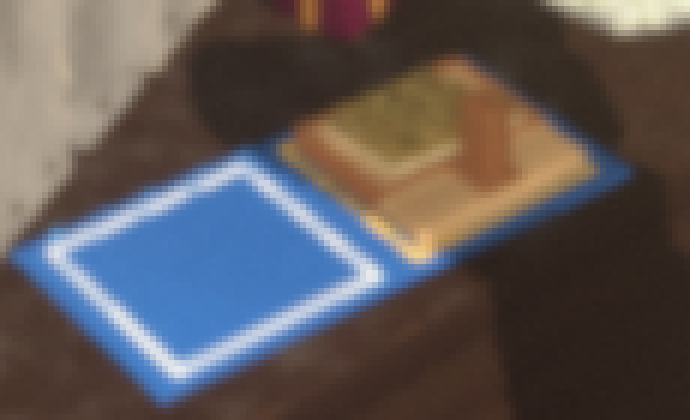

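View pics/f_side.png

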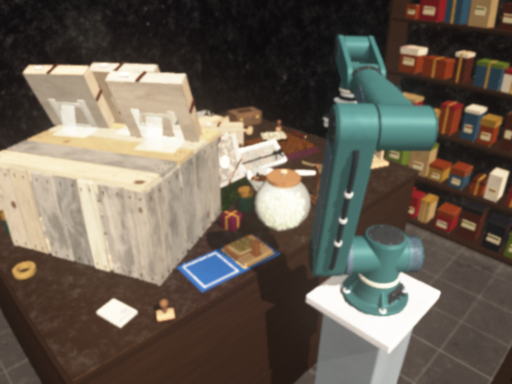

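Run:
```python
from h import *
o=pickle.load(open("f.pkl","rb"))
a=np.radians(-5.26); c=np.array([.4393,.133])
ex=np.array([np.cos(a),np.sin(a)]); ey=np.array([-np.sin(a),np.cos(a)])
for n in ("top","side"):
    s=o[n]; im=s["img"].astype(np.float32)
    N=180; g=(np.arange(N)-N/2+.5)/1000
    X,Y=np.meshgrid(-g,-g,indexing="ij")  # rows: far->near ; cols: left(+y)->right
    P=np.stack([c[0]+X*ex[0]+Y*ey[0],c[1]+X*ex[1]+Y*ey[1],np.full_like(X,.003)],-1).reshape(-1,3)
    uv=proj(s,P).astype(np.float32).reshape(N,N,2)
    w=cv2.remap(s["img"],uv[...,0],uv[...,1],cv2.INTER_CUBIC)
    cv2.imwrite(f"pics/f_rect_{n}.png",cv2.resize(w,None,fx=3.3,fy=3.3,interpolation=cv2.INTER_LINEAR))
```

```text
(no output)
```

View pics/f_rect_top.png

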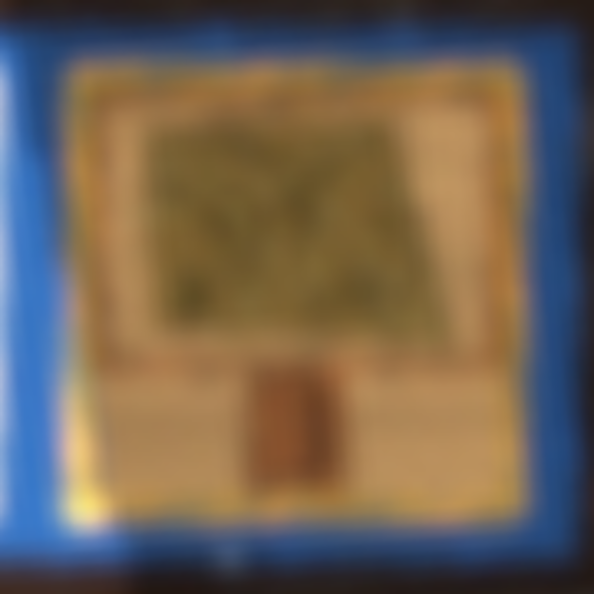

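View pics/f_rect_side.png

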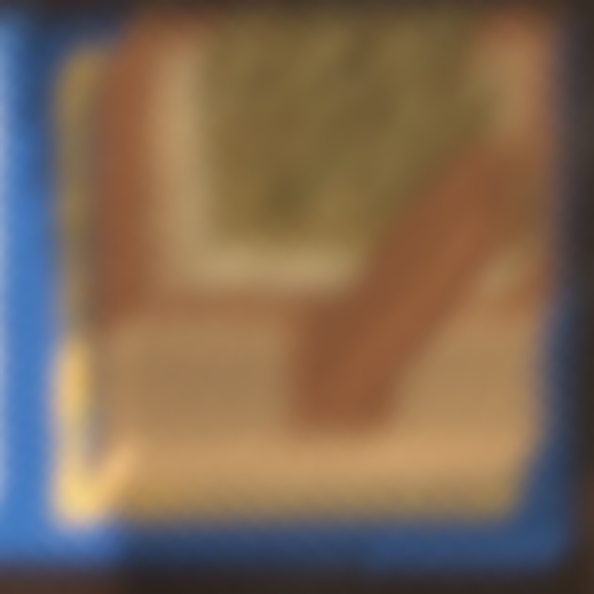

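Run:
```python
from h import *
a=np.radians(-5.26); c=np.array([.4393,.133])
ex=np.array([np.cos(a),np.sin(a)]); ey=np.array([-np.sin(a),np.cos(a)])
def prof(tag,n,xs,ys,z=.003):
    s=pickle.load(open(tag+".pkl","rb"))[n]
    X,Y=np.meshgrid(xs,ys,indexing="ij")
    P=np.stack([c[0]+X*ex[0]+Y*ey[0],c[1]+X*ex[1]+Y*ey[1],np.full_like(X,z)],-1).reshape(-1,3)
    uv=proj(s,P).astype(np.float32).reshape(*X.shape,2)
    return cv2.remap(s["img"],uv[...,0],uv[...,1],cv2.INTER_LINEAR).astype(float)
ys=np.arange(80,40,-2)/1000
for tag,x0,x1 in (("e",-40,-10),("e",0,30),("f",-62,-45),("f",-40,-10),("a",-40,10)):
  for n in ("side","top"):
    p=prof(tag,n,np.arange(x0,x1)/1000,ys).mean(0)
    print(tag,n,x0,x1); print(" ".join(f"{int(y*1000)}:{int(q[0])},{int(q[2])}" for y,q in zip(ys,p)))
```

```text
e side -40 -10
80:193,86 78:190,102 76:184,128 74:175,160 72:164,189 70:153,208 68:143,214 66:136,208 64:129,196 62:122,184 60:116,180 58:114,187 56:116,202 54:123,219 52:131,232 50:140,240 48:147,245 46:151,247 44:153,248 42:154,248
e top -40 -10
80:114,68 78:115,69 76:116,70 74:117,71 72:118,71 70:119,72 68:120,73 66:121,74 64:122,74 62:123,75 60:124,76 58:124,76 56:125,77 54:126,77 52:127,78 50:128,79 48:129,80 46:131,81 44:132,82 42:133,83
e side 0 30
80:192,86 78:189,103 76:183,129 74:174,160 72:163,189 70:151,209 68:140,216 66:130,211 64:120,198 62:109,181 60:98,168 58:88,162 56:82,164 54:79,173 52:82,187 50:89,204 48:101,220 46:114,232 44:127,239 42:138,244
e top 0 30
80:131,48 78:129,49 76:125,56 74:120,66 72:113,79 70:105,93 68:96,105 66:87,112 64:81,117 62:79,115 60:77,114 58:79,111 56:81,109 54:83,107 52:84,105 50:83,99 48:81,93 46:78,85 44:76,77 42:74,71
f side -62 -45
80:190,81 78:187,97 76:181,125 74:172,158 72:161,189 70:151,211 68:143,220 66:137,220 64:132,215 62:128,211 60:123,211 58:120,213 56:117,213 54:113,211 52:108,205 50:103,197 48:99,191 46:96,187 44:94,184 42
[... 415 characters left out ...]
87,167 46:86,165 44:86,164 42:85,163
f top -40 -10
80:197,61 78:196,67 76:192,80 74:186,104 72:174,131 70:157,154 68:137,172 66:116,176 64:99,172 62:88,167 60:80,161 58:78,159 56:77,160 54:78,163 52:79,165 50:80,167 48:81,169 46:81,170 44:82,171 42:81,171
a side -40 10
80:185,86 78:183,100 76:178,126 74:170,157 72:161,185 70:154,204 68:153,208 66:158,198 64:167,176 62:176,146 60:182,117 58:187,95 56:189,81 54:190,75 52:191,72 50:191,72 48:191,71 46:191,71 44:192,71 42:192,71
a top -40 10
80:197,61 78:195,68 76:193,84 74:187,112 72:178,148 70:167,179 68:156,201 66:154,206 64:160,193 62:171,167 60:182,132 58:191,98 56:196,76 54:198,63 52:199,58 50:200,57 48:200,56 46:200,57 44:200,57 42:200,57
```

```bash
cat > prof.py <<'E'
from h import *
a=np.radians(-5.26); c=np.array([.4393,.133])
ex=np.array([np.cos(a),np.sin(a)]); ey=np.array([-np.sin(a),np.cos(a)])
def prof(tag,n,side,r,ds,z=.003):
    s=pickle.load(open(tag+".pkl","rb"))[n]
    R_,D=np.meshgrid(r,ds,indexing="ij")
    X,Y={"L":(R_,D),"Rt":(R_,-D),"F":(D,R_),"N":(-D,R_)}[side]
    P=np.stack([c[0]+X*ex[0]+Y*ey[0],c[1]+X*ex[1]+Y*ey[1],np.full_like(X,z)],-1).reshape(-1,3)
    uv=proj(s,P).astype(np.float32).reshape(*X.shape,2)
    return cv2.remap(s["img"],uv[...,0],uv[...,1],cv2.INTER_LINEAR).astype(float)
def cross(d,v,lev):
    out=[]
    for i in range(len(v)-1):
        if (v[i]-lev)*(v[i+1]-lev)<0: out.append(round(float(d[i]+(lev-v[i])/(v[i+1]-v[i])*(d[i+1]-d[i]))*1000,1))
    return out
ds=np.arange(85,40,-1)/1000
if __name__=="__main__":
  for n in ("top","side"):
    for sd in ("L","Rt","F","N"):
        for r in (np.arange(-45,-5)/1000,np.arange(5,45)/1000):
            p=prof("a",n,sd,r,ds).mean(0); v=p[:,2]-p[:,0]
            lo=min(v[0],v[-1]); lev=(np.median(v[-8:])+v.max())/2
            print(n,sd,"outline crossings",cross(ds,v,lev),"peak",1000*ds[v.argmax()])
E
python3 prof.py
python3 - <<'E'
from prof import *
ds=np.arange(80,40,-2)/1000
for sd in ("L","Rt","F","N"):
    p=prof("f","top",sd,np.arange(-40,40)/1000,ds).mean(0)
    print(sd," ".join(f"{int(y*1000)}:{int(q[0])},{int(q[1])},{int(q[2])}" for y,q in zip(ds,p)))
E
```

```text
top L outline crossings [72.6, 60.2] peak 66.0
top L outline crossings [72.5, 60.0] peak 66.0
top Rt outline crossings [84.7, 72.4, 58.8] peak 65.0
top Rt outline crossings [83.9, 73.5, 58.1] peak 65.0
top F outline crossings [82.3, 73.5, 60.1] peak 67.0
top F outline crossings [82.8, 73.5, 60.2] peak 67.0
top N outline crossings [80.2, 72.1, 58.8] peak 65.0
top N outline crossings [80.5, 71.9, 58.9] peak 65.0
side L outline crossings [75.0, 61.9] peak 69.0
side L outline crossings [74.8, 61.7] peak 68.0
side Rt outline crossings [81.7, 71.9, 56.0] peak 64.0
side Rt outline crossings [77.4, 76.0, 54.9] peak 64.0
side F outline crossings [61.5] peak 70.0
side F outline crossings [61.7] peak 70.0
side N outline crossings [82.9, 69.4, 55.6] peak 63.0
side N outline crossings [82.1, 70.1, 55.7] peak 63.0
L 80:192,117,58 78:188,116,61 76:181,116,69 74:170,119,86 72:156,124,109 70:137,131,131 68:116,135,150 66:98,135,160 64:83,130,161 62:75,124,161 60:73,120,160 58:74,120,161 56:78,123,165 54:81,127,169 52:82,130,171 50:82,130,170 48:80,128,167 46:76,124,161 44:72,119,155 42:68,115,150
Rt 80:114,68,36 78:120,72,39 76:121,75,45 74:118,81,58 72:112,89,78 70:102,98,102 68:89,107,124 66:77,113,143 64:67,115,154 62:65,117,160 60:67,119,164 58:73,122,167 56:78,127,171 54:83,131,174 52:85,133,176 50:86,134,176 48:85,133,174 46:83,131,170 44:80,128,166 42:77,125,161
F 80:89,57,41 78:99,65,45 76:105,73,54 74:106,82,71 72:100,92,91 70:92,101,111 68:81,108,128 66:71,110,139 64:65,110,144 62:61,109,147 60:62,108,147 58:63,109,148 56:64,108,146 54:63,107,142 52:60,104,137 50:57,101,131 48:54,98,126 46:52,96,123 44:51,95,121 42:51,95,120
N 80:80,53,40 78:96,62,43 76:108,71,49 74:115,80,60 72:115,90,78 70:110,100,100 68:100,111,123 66:89,120,142 64:81,126,156 62:76,128,163 60:74,127,165 58:74,124,165 56:74,120,162 54:73,118,160 52:72,116,159 50:71,114,157 48:71,114,157 46:71,113,156 44:70,112,155 42:70,111,154
```

The board sits inside the outline. The visible yellow strips suggest it is about 2 mm off towards −y, which is within the calibration error, and its yaw is right. Next is the mallet, measured from the b pictures where it is unobstructed in both views.

Run:
```python
from h import *
o=pickle.load(open("b.pkl","rb"))
t=o["top"]["img"]; cv2.imwrite("pics/g_t.png",cv2.resize(t[190:250,305:355],None,fx=10,fy=10,interpolation=cv2.INTER_CUBIC))
s=o["side"]["img"]; cv2.imwrite("pics/g_s.png",cv2.resize(s[155:225,300:352],None,fx=8.5,fy=8.5,interpolation=cv2.INTER_CUBIC))
```

```text
(no output)
```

View pics/g_t.png

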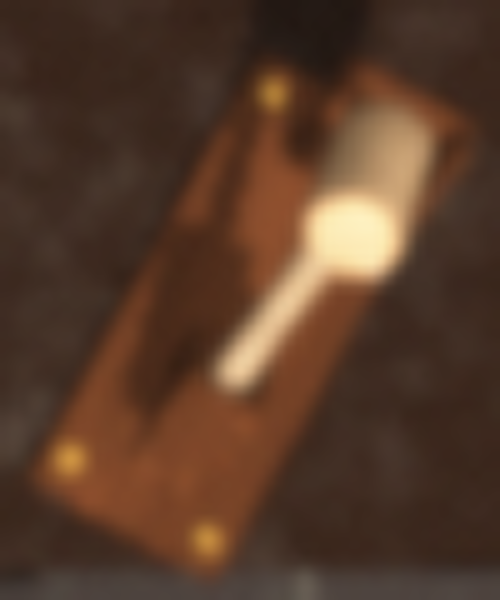

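View pics/g_s.png

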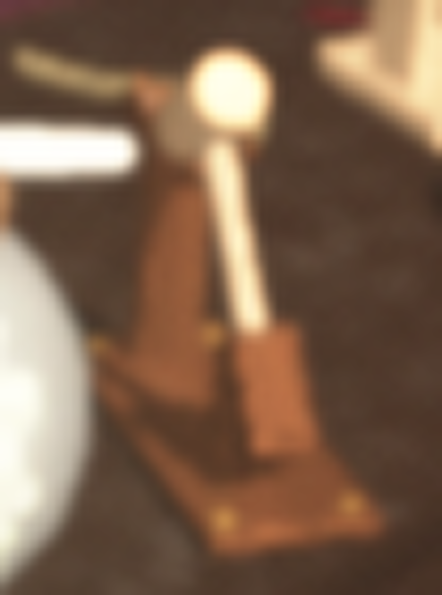

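Run:
```python
from h import *
o=pickle.load(open("b.pkl","rb")); T,S=o["top"],o["side"]
ft=lambda p:[(p[0]+.5)/10-.5+305,(p[1]+.5)/10-.5+190]
fs=lambda p:[(p[0]+.5)/8.5-.5+300,(p[1]+.5)/8.5-.5+155]
def tri(a,b):
    o1,d1=ray(T,[a]); o2,d2=ray(S,[b]); d1=d1[0]/np.linalg.norm(d1);d2=d2[0]/np.linalg.norm(d2)
    k=np.linalg.lstsq(np.c_[d1,-d2],o2-o1,rcond=None)[0]; p,q=o1+k[0]*d1,o2+k[1]*d2
    return (p+q)/2,np.linalg.norm(p-q),(q-p)
F,g,v=tri(ft((352,236)),fs((230,90))); print("face +x centre",F.round(4),"gap",g.round(4),v.round(4))
M,g,v=tri(ft((235,378)),fs((252,330))); print("mouth",M.round(4),g.round(4),v.round(4))
J,g,v=tri(ft((318,268)),fs((218,150))); print("junction",J.round(4),g.round(4))
# handle as plane intersection
def plane(s,a,b):
    oo,d=ray(s,[a,b]); n=np.cross(d[0],d[1]); return oo,n/np.linalg.norm(n)
o1,n1=plane(T,ft((235,378)),ft((318,268))); o2,n2=plane(S,fs((252,330)),fs((218,150)))
d=np.cross(n1,n2); d/=np.linalg.norm(d); d*=np.sign(d[2]); 
print("handle dir",d.round(3),"slope",np.degrees(np.arcsin(d[2])),"heading",np.degrees(np.arctan2(d[1],d[0])))
sc=onz(T,[ft((273,93)),ft((69,460)),ft((207,540))],.013); print(sc.round(4)); e=sc[0]-sc[1]; print("base heading",np.degrees(np.arctan2(e[1],e[0])),np.linalg.norm(e),np.linalg.norm(sc[2]-sc[1]))
ss=onz(S,[fs((225,520)),fs((350,502))],.013); print(ss.round(4))
print("|F-M|",np.linalg.norm(F-M))
```

```text
face +x centre [ 0.4674 -0.34    0.1857] gap 0.0033 [ 0.0026  0.002  -0.0002]
mouth [ 0.4207 -0.3122  0.0822] 0.006 [ 0.0049  0.0036 -0.0004]
junction [ 0.4603 -0.3301  0.1592] 0.0101
handle dir [ 0.564 -0.344  0.751] slope 48.66865922374038 heading -31.40826662734695
[[ 0.5431 -0.3491  0.013 ]
 [ 0.3883 -0.2557  0.013 ]
 [ 0.3541 -0.3125  0.013 ]]
base heading -31.121619751447067 0.18074350970944023 0.06632774133541666
[[ 0.3891 -0.2535  0.013 ]
 [ 0.3571 -0.3109  0.013 ]]
|F-M| 0.11692655330328747
```

Run:
```python
from h import *
o=pickle.load(open("b.pkl","rb")); T,S=o["top"],o["side"]
def mask(s,u0,u1,v0,v1,nm,th):
    im=s["img"][v0:v1,u0:u1]; hsv=cv2.cvtColor(im,cv2.COLOR_BGR2HSV)
    k=8; im8=cv2.resize(im,None,fx=k,fy=k,interpolation=cv2.INTER_CUBIC)
    m=((im8[...,1]>th)).astype(np.uint8)*255
    q=im8.copy(); q[m>0]=(0,0,255); cv2.imwrite(f"pics/h_{nm}.png",q)
    cs=[c.reshape(-1,2) for c in cv2.findContours(m,cv2.RETR_EXTERNAL,cv2.CHAIN_APPROX_NONE)[0] if cv2.contourArea(c)>300]
    return m,k
for nm,s,w,th in (("t",T,(318,352,200,234),150),("s",S,(318,336,158,196),170)):
    m,k=mask(s,*w,nm,th)
    # row-wise midpoints of handle
    pts=[]
    for r in range(0,m.shape[0],4):
        c=np.where(m[r]>0)[0]
        if len(c): pts.append((r/k+w[2],(c.min()+c.max())/2/k+w[0],(c.max()-c.min())/k))
    print(nm,[(round(a,1),round(b,1),round(c,1)) for a,b,c in pts])
```

```text
t [(204.0, np.float64(345.9), np.float64(0.5)), (204.5, np.float64(345.4), np.float64(2.1)), (205.0, np.float64(345.2), np.float64(2.9)), (205.5, np.float64(345.1), np.float64(3.1)), (206.0, np.float64(345.1), np.float64(3.1)), (206.5, np.float64(345.0), np.float64(3.0)), (207.0, np.float64(344.9), np.float64(3.0)), (207.5, np.float64(344.8), np.float64(3.0)), (208.0, np.float64(344.5), np.float64(3.2)), (208.5, np.float64(343.9), np.float64(4.2)), (209.0, np.float64(342.6), np.float64(6.2)), (209.5, np.float64(341.7), np.float64(7.6)), (210.0, np.float64(341.2), np.float64(8.2)), (210.5, np.float64(340.9), np.float64(8.9)), (211.0, np.float64(340.7), np.float64(9.1)), (211.5, np.float64(340.5), np.float64(9.5)), (212.0, np.float64(340.4), np.float64(9.6)), (212.5, np.float64(340.4), np.float64(9.8)), (213.0, np.float64(340.3), np.float64(9.6)), (213.5, np.float64(340.3), np.float64(9.6)), (214.0, np.float64(340.3), np.float64(9.6)), (214.5, np.float64(340.2), np.float64(9.5)), (215.0, np.float64(340.1), np.float64(9.2)), (215.5, np.float64(339.9), np.float64(9.2)), (216.0, np.float6
[... 3290 characters left out ...]
328.3), np.float64(2.9)), (186.5, np.float64(328.5), np.float64(3.0)), (187.0, np.float64(328.6), np.float64(3.1)), (187.5, np.float64(328.7), np.float64(3.1)), (188.0, np.float64(328.8), np.float64(3.0)), (188.5, np.float64(328.8), np.float64(3.1)), (189.0, np.float64(328.9), np.float64(3.0)), (189.5, np.float64(329.0), np.float64(3.0)), (190.0, np.float64(329.1), np.float64(3.1)), (190.5, np.float64(329.1), np.float64(3.2)), (191.0, np.float64(329.2), np.float64(3.2)), (191.5, np.float64(329.4), np.float64(3.2)), (192.0, np.float64(329.5), np.float64(3.2)), (192.5, np.float64(329.6), np.float64(3.1)), (193.0, np.float64(329.6), np.float64(2.8)), (193.5, np.float64(329.7), np.float64(2.1))]
```

View pics/h_t.png

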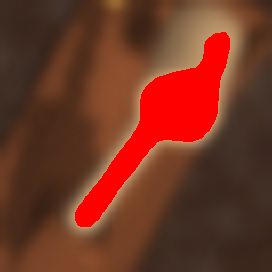

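View pics/h_s.png

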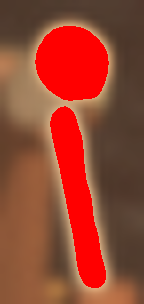

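Run:
```python
from h import *
o=pickle.load(open("b.pkl","rb")); T,S=o["top"],o["side"]
k=.44
def plane(s,a,b):
    oo,d=ray(s,[np.array(a)-k,np.array(b)-k]); n=np.cross(d[0],d[1]); return oo,n/np.linalg.norm(n)
o1,n1=plane(T,(333.9,220),(329.8,225.5)); o2,n2=plane(S,(326.3,175),(329.1,190))
d=np.cross(n1,n2); d/=np.linalg.norm(d); d*=np.sign(d[2])
print("dir",d.round(3),"slope",np.degrees(np.arcsin(d[2])),"heading",np.degrees(np.arctan2(d[1],d[0])))
def at(z):
    A=np.array([n1,n2,[0,0,1]]); return np.linalg.solve(A,[n1@o1,n2@o2,z])
print("axis at z",at(.1232).round(4),at(.0826).round(4))
a=np.array([[340.3,213.2]])-k; b=np.array([[326.9,165.8]])-k
r1,e1=ray(T,a); r2,e2=ray(S,b); q=np.linalg.lstsq(np.c_[e1[0],-e2[0]],r2-r1,rcond=None)[0]
p1,p2=r1+q[0]*e1[0],r2+q[1]*e2[0]; F=(p1+p2)/2; print("F",F.round(4),(p2-p1).round(4))
h=np.radians(-31.2); hd=np.array([np.cos(h),np.sin(h),0]); z=np.array([0,0,1.]); c,s_=np.cos(np.radians(50)),np.sin(np.radians(50))
ym=hd*c+z*s_; xm=-hd*s_+z*c
H=F-.034*xm; G=H-.053*ym; print("H",H.round(4),"G",G.round(4))
g=at(G[2]); w=g-G; print("axis offset from G at same z",w.round(4),"along xm",(w@xm).round(4),"lateral",(w@np.cross(xm,ym)).round(4))
# depth-based check
C=cloud(T); m=C[(np.linalg.norm(C-H,axis=-1)<.06)&(C[...,2]>.12)]; print(len(m),m.mean(0).round(4))
```

```text
dir [ 0.55  -0.326  0.769] slope 50.25177525732258 heading -30.62608953851605
axis at z [ 0.4679 -0.346   0.1232] [ 0.4389 -0.3288  0.0826]
F [ 0.469  -0.341   0.1839] [ 0.0024  0.0018 -0.0002]
H [ 0.4913 -0.3545  0.1621] G [ 0.4621 -0.3368  0.1215]
axis offset from G at same z [ 0.0046 -0.0085  0.    ] along xm -0.0064 lateral -0.0049
259 [ 0.4941 -0.3544  0.1682]
```

Run:
```python
from h import *
o=pickle.load(open("b.pkl","rb")); T,S=o["top"],o["side"]
k=.44; sh=np.array([.0012,.0009,0])
def plane(s,a,b):
    oo,d=ray(s,[np.array(a)-k,np.array(b)-k]); n=np.cross(d[0],d[1]); return oo,n/np.linalg.norm(n)
o1,n1=plane(T,(333.9,220),(329.8,225.5)); o2,n2=plane(S,(326.3,175),(329.1,190))
o1=o1+sh;o2=o2-sh
G=np.array([.4621,-.3368,.1215]); 
print("angle planes",np.degrees(np.arccos(abs(n1@n2))),"G off plane top",n1,(G-o1)@n1,"side",n2,(G-o2)@n2)
A=np.array([n1,n2,[0,0,1]]); print(np.linalg.solve(A,[n1@o1,n2@o2,.1215]))
```

```text
angle planes 11.999482146498583 G off plane top [ 0.62192784  0.77427894 -0.11703798] 0.0022997291137788925 side [ 0.72417968  0.64455797 -0.245171  ] 0.0036162646561629444
[ 0.45385664 -0.3331488   0.1215    ]
```

```bash
cat > mal.py <<'E'
from h import *
def frame(head=-31.,slope=50.):
    h=np.radians(head); hd=np.array([np.cos(h),np.sin(h),0]); z=np.array([0,0,1.]); a=np.radians(slope)
    ym=hd*np.cos(a)+z*np.sin(a); xm=-hd*np.sin(a)+z*np.cos(a)
    tx,tz=ym,-xm; ty=np.cross(tz,tx)
    return xm,ym,R.from_matrix(np.c_[tx,ty,tz])
G=np.array([.4606,-.3392,.1215])
xm,ym,Rg=frame()
def tcp(back=0.,along=.004,G=G): return G+along*ym+(.019-back)*(-xm)
E
python3 - <<'E'
from mal import *
print(Rg.as_euler("xyz"),Rg.as_matrix().round(2))
print(tcp(.12)); print(rows(tcp(.12),Rg))
E
```

```text
[ 3.14159265 -0.87266463 -0.54105207] [[ 0.55 -0.52  0.66]
 [-0.33 -0.86 -0.39]
 [ 0.77 -0.   -0.64]]
[ 0.39648445 -0.30067549  0.18948573]
(array([-0.198,  0.857,  0.421]), array([ 8.85,  7.62, 14.19]))
```

drive_tool([
  [[-0.025,0.107,0.053,1,1,0,60],[-0.05,0.214,0.105,2,2,0,60],[-0.075,0.321,0.158,3,3,0,60],[-0.099,0.429,0.21,4,4,0,60],[-0.124,0.536,0.263,5,5,1,60],[-0.149,0.643,0.316,6,6,3,60],[-0.174,0.75,0.368,7,7,5,60],[-0.198,0.857,0.421,8,7.6,8,60],[-0.198,0.857,0.421,8.5,7.6,11,60],[-0.198,0.857,0.421,8.8,7.6,14,60],[-0.198,0.857,0.421,8.85,7.6,14.2,60],[-0.198,0.857,0.421,8.85,7.6,14.2,60],[-0.198,0.857,0.421,8.85,7.6,14.2,60],[-0.198,0.857,0.421,8.85,7.6,14.2,60],[-0.198,0.857,0.421,8.85,7.6,14.2,60],[-0.198,0.857,0.421,8.85,7.6,14.2,60]],
])

```text
time: 10.4
tool_pos: [0.3967, -0.3009, 0.1907]
ee_rot: [3.14, -0.874, -0.54]
wrist_force: [-0.2, -0.5, 0.9]
width: 0.0566
```

Run:
```python
from mal import *
from bench import robot
o=snap("i"); ob=robot.get_obs(); print(ob["tool_pos"],ob["ee_rot"],ob["joint_positions"],ob["time"],ob["wrist_force"])
print(rows(tcp(.0),Rg))
for n,(u0,u1,v0,v1) in (("top",(300,400,180,260)),("side",(290,390,110,230))):
    cv2.imwrite(f"pics/i_{n}z.png",cv2.resize(o[n]["img"][v0:v1,u0:u1],None,fx=5,fy=5,interpolation=cv2.INTER_CUBIC))
```

```text
[ 0.39653424 -0.30077528  0.18993061] [ 3.14103671 -0.87334179 -0.54110931] [-1.01908207 -0.66291793  2.21507921  0.49330596  0.83827144  0.90450987] 10.5 [ 1.03443446  0.40177835 -0.42737653]
(array([ 0.001, -0.001, -0.   ]), array([-5.000e-02, -1.000e-02,  1.202e+01]))
```

View pics/i_topz.png

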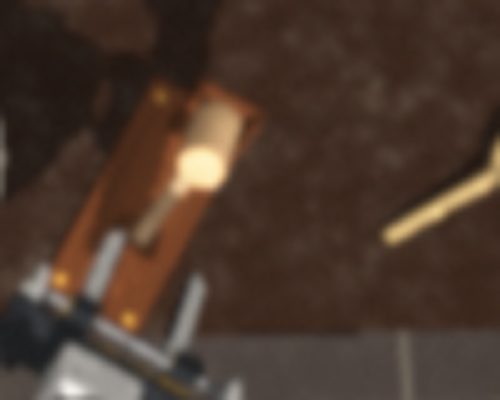

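View pics/i_sidez.png

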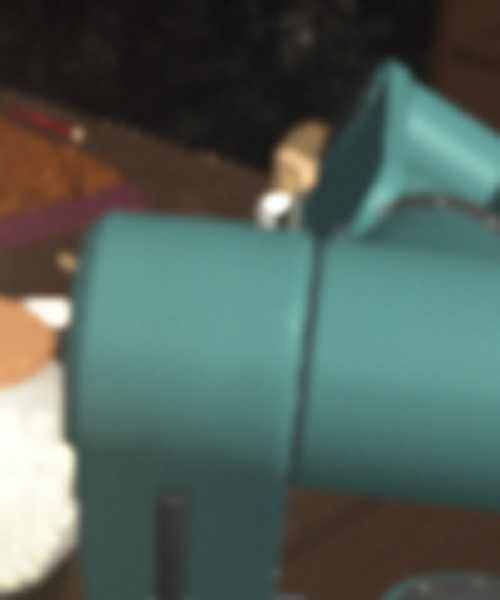

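Run:
```python
from mal import *
o=pickle.load(open("i.pkl","rb")); T=o["top"]
t=np.array([.39653,-.30078,.18993]); M=Rg.as_matrix()
w=.0283
L=t-M[:,1]*(w+.005); Rr=t+M[:,1]*(w+.005)
print(proj(T,[t,L,Rr,G,G+.034*ym,G-.053*ym,G+.053*ym+.034*xm]).round(1))
im=T["img"][195:250,305:355]; cv2.imwrite("pics/i_t3.png",cv2.resize(im,None,fx=11,fy=11,interpolation=cv2.INTER_NEAREST))
```

```text
[[330.2 231.7]
 [322.5 227.2]
 [338.  236.2]
 [335.8 216. ]
 [339.8 210.6]
 [329.7 224.1]
 [340.2 212.8]]
```

View pics/i_t3.png

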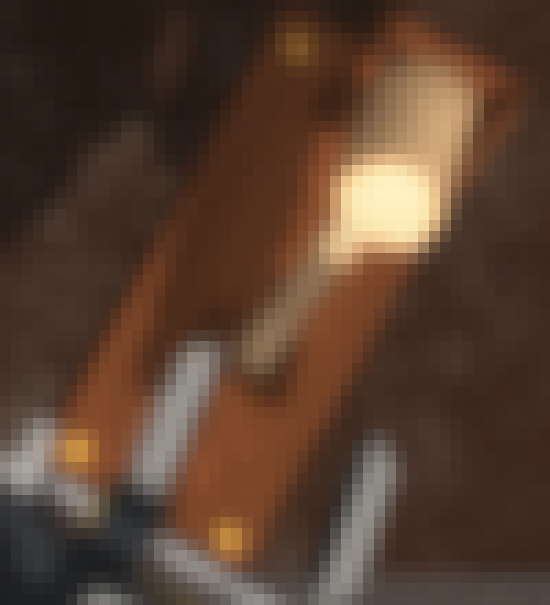

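drive_tool([
  [[0,0,0,0,0.1,2,60],[0,0,0,0,0.15,4,60],[0,0,0,0,0.15,6,60],[0,0,0,0,0.15,8,60],[0,0,0,0,0.15,10,60],[0,0,0,0,0.15,11.5,60],[0,0,0,-0.05,0.15,12,60],[0,0,0,-0.05,0.15,12,60],[0,0,0,-0.05,0.15,12,60],[0,0,0,-0.05,0.15,12,60]],
])

```text
time: 11.5
tool_pos: [0.4742, -0.3495, 0.1135]
ee_rot: [3.14, -0.875, -0.541]
wrist_force: [0.1, -0.0, 1.0]
width: 0.0563
```

Run:
```python
from mal import *
from bench import robot
o=snap("j"); ob=robot.get_obs(); print(ob["tool_pos"],ob["ee_rot"],ob["joint_positions"],ob["time"],ob["wrist_force"])
print(rows(tcp(.0),Rg))
cv2.imwrite("pics/j_t3.png",cv2.resize(o["top"]["img"][185:240,305:365],None,fx=11,fy=11,interpolation=cv2.INTER_CUBIC))
```

```text
[ 0.474212   -0.34952706  0.11348098] [ 3.14017101 -0.87486051 -0.54071658] [-0.88912539 -0.29513322  2.16595     0.57854828  0.49691872  0.82093194] 11.6 [ 0.46837163 -0.22476826  0.24534009]
(array([ 0.001, -0.002,  0.   ]), array([-0.08, -0.18,  0.08]))
```

View pics/j_t3.png

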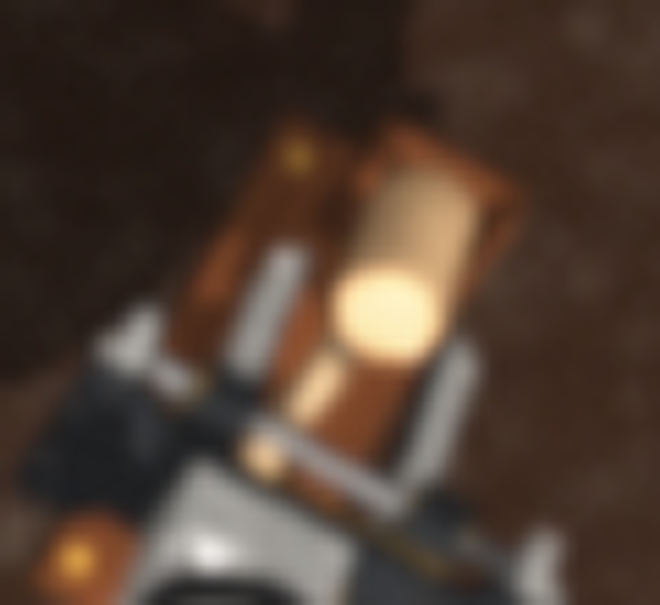

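View pics/j_side.png

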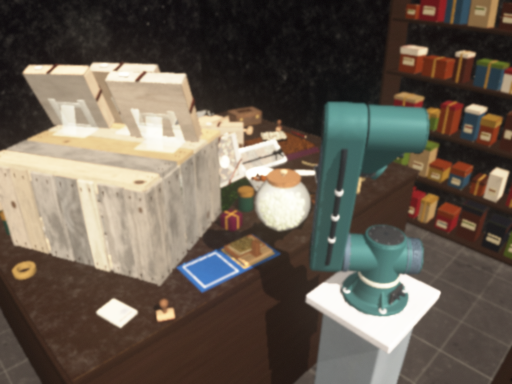

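Run:
```python
from mal import *
T=pickle.load(open("j.pkl","rb"))["top"]
Rm=R.from_euler("xyz",[3.14017,-.87486,-.54072]); M=Rm.as_matrix(); t=np.array([.47421,-.34953,.11348]); g=t-.019*M[:,2]
z=lambda p:((np.array(p)-[305,185]+.5)*11-.5).round(0)
w=.0283+.005
for nm,p in (("tcp",t),("grasp",g),("handle pt -30",g-.03*M[:,0]),("handle pt -45",g-.045*M[:,0]),("Ltip",t-w*M[:,1]),("Rtip",t+w*M[:,1]),("L back40",t-w*M[:,1]-.04*M[:,2]),("R back40",t+w*M[:,1]-.04*M[:,2]),("mm lateral",g+.01*M[:,1])): print(nm,z(proj(T,p)[0]))
```

```text
tcp [366. 310.]
grasp [354. 342.]
handle pt -30 [315. 393.]
handle pt -45 [297. 418.]
Ltip [285. 264.]
Rtip [447. 356.]
L back40 [258. 331.]
R back40 [423. 425.]
mm lateral [378. 356.]
```

drive_tool([
  [[0,0,0,-0.05,-0.1,0,50],[0,0,0,-0.05,-0.15,0.05,40],[0,0,0,-0.05,-0.15,0.05,32],[0,0,0,-0.05,-0.15,0.05,26],[0,0,0,-0.05,-0.15,0.05,26],[0,0,0,-0.05,-0.15,0.05,26],[0,0,0,-0.05,-0.15,0.05,26]],
])

```text
time: 12.3
tool_pos: [0.475, -0.3483, 0.1127]
ee_rot: [3.14, -0.875, -0.541]
wrist_force: [0.0, -0.5, 0.7]
width: 0.0242
```

Run:
```python
from mal import *
from bench import robot
o=snap("k"); ob=robot.get_obs(); print(ob["tool_pos"],ob["ee_rot"],ob["width"],ob["time"],ob["wrist_force"],ob["wrist_torque"])
cv2.imwrite("pics/k_t3.png",cv2.resize(o["top"]["img"][195:235,320:360],None,fx=15,fy=15,interpolation=cv2.INTER_CUBIC))
```

```text
[ 0.47503243 -0.34829489  0.11272406] [ 3.14019128 -0.87478134 -0.5407504 ] 0.024978725117518127 12.4 [-0.23819244 -0.57657285 -0.2001826 ] [0.2422031 0.252115  0.043438 ]
```

View pics/k_t3.png

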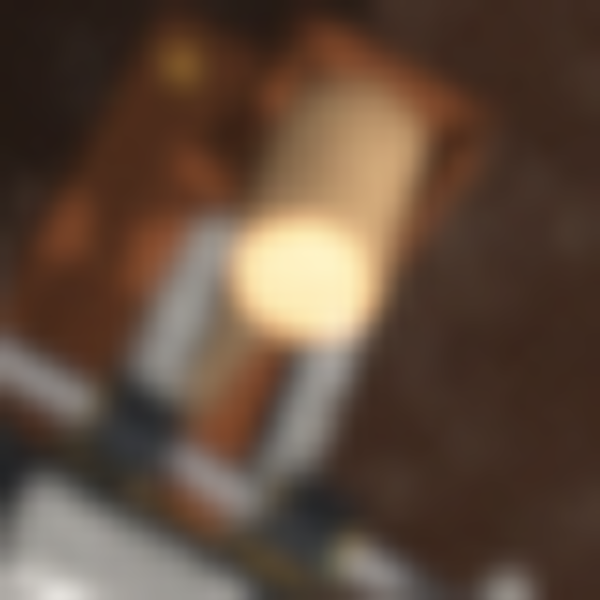

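drive_tool([
  [[0,0,0,0,0,0,22],[0,0,0,0,0,0,20],[0,0,0,0,0,0,18],[0,0,0,0,0,0,16],[0,0,0,0,0,0,16]],
])

```text
time: 12.9
tool_pos: [0.4753, -0.3479, 0.1128]
ee_rot: [-3.142, -0.875, -0.541]
wrist_force: [1.4, 3.2, 1.0]
width: 0.0164
```

Run:
```python
from mal import *
from bench import robot
ob=robot.get_obs(); Rm=R.from_euler("xyz",ob["ee_rot"]); print(ob["tool_pos"],ob["width"],ob["time"],"F tool",Rm.inv().apply(ob["wrist_force"]).round(2),"T tool",Rm.inv().apply(ob["wrist_torque"]).round(2))
```

```text
[ 0.47531719 -0.34785518  0.11282817] 0.016405111832709134 12.9 F tool [ 0.46 -3.44 -0.94] T tool [ 0.63 -0.2   0.13]
```

drive_tool([
  [[0,0,0,0,-0.05,0,0],[0,0,0,0,-0.05,0,0],[0,0,0,0,-0.05,0,0],[0,0,0,0,-0.05,0,0],[0,0,0,0,-0.05,0,0]],
])

```text
time: 13.4
tool_pos: [0.4755, -0.3476, 0.1129]
ee_rot: [3.141, -0.875, -0.541]
wrist_force: [0.0, 0.3, -0.4]
width: 0.0157
```

Run:
```python
from mal import *
from bench import robot
ob=robot.get_obs(); Rm=R.from_euler("xyz",ob["ee_rot"]); print(ob["tool_pos"],ob["ee_rot"],ob["width"],ob["time"],"F tool",Rm.inv().apply(ob["wrist_force"]).round(2),"T tool",Rm.inv().apply(ob["wrist_torque"]).round(2))
```

```text
[ 0.47547216 -0.34762705  0.11286093] [ 3.14121855 -0.87490361 -0.54130584] 0.015749549315530208 13.4 F tool [-0.42 -0.27  0.18] T tool [ 0.06 -0.31  0.02]
```

drive_tool([
  [[0,0,0,0.2,0,0,0],[0,0,0,0.5,0,0,0],[0,0,0,0.9,0,0,0],[0,0,0,1.4,0,0,0],[0,0,0,2.0,0,0,0],[0,0,0,2.0,0,0,0],[0,0,0,2.0,0,0,0]],
])

```text
time: 14.1
tool_pos: [0.486, -0.3538, 0.1271]
ee_rot: [-3.141, -0.873, -0.542]
wrist_force: [1.0, 0.7, -1.2]
width: 0.016
```

Run:
```python
from mal import *
from bench import robot
o=snap("l"); ob=robot.get_obs(); Rm=R.from_euler("xyz",ob["ee_rot"]); print(ob["tool_pos"],ob["ee_rot"],ob["width"],ob["time"],"F tool",Rm.inv().apply(ob["wrist_force"]).round(2),"T tool",Rm.inv().apply(ob["wrist_torque"]).round(2))
cv2.imwrite("pics/l_t3.png",cv2.resize(o["top"]["img"][185:240,305:365],None,fx=10,fy=10,interpolation=cv2.INTER_CUBIC))
```

```text
[ 0.48650346 -0.35420491  0.12808147] [ 3.14131542 -0.8745824  -0.5412102 ] 0.01631142376231938 14.2 F tool [-0.94 -0.13  0.15] T tool [ 0.15 -0.58 -0.01]
```

View pics/l_t3.png

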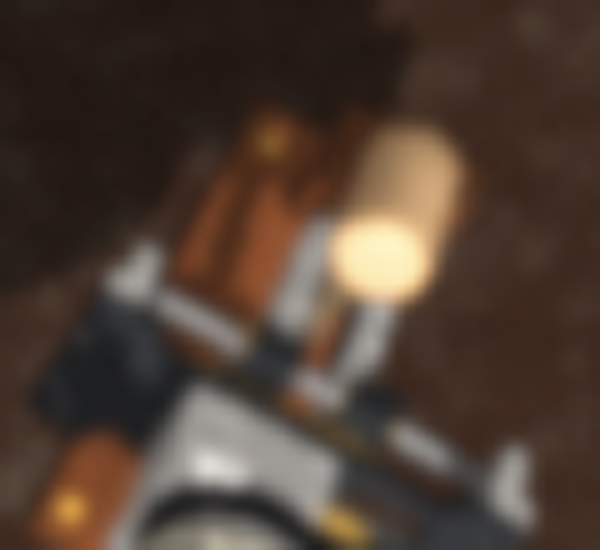

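The head moved with the gripper, so the grasp holds. I'll continue straight out along the handle and then up.

drive_tool([
  [[0,0,0,0.5,0,0,0],[0,0,0,1.5,0,0,0],[0,0,0,2.5,0,0,0],[0,0,0,3.5,0,0,0],[0,0,0,4.5,0,0,0],[0,0,0,5.5,0,0,0],[0,0,0,6.5,0,0,0],[0,0,0,7,0,0,0],[0,0,0,8.5,0,-0.8,0],[0,0,0,10.5,0,-2.5,0],[0,0,0,13,0,-5,0],[0,0,0,15.5,0,-7.5,0],[0,0,0,17.5,0,-9,0],[0,0,0,18.5,0,-9.6,0],[0,0,0,18.5,0,-9.6,0],[0,0,0,18.5,0,-9.6,0]],
])

```text
time: 15.8
tool_pos: [0.5248, -0.3769, 0.3291]
ee_rot: [-3.141, -0.871, -0.542]
wrist_force: [0.1, -0.8, -1.3]
width: 0.0161
```

Run:
```python
from mal import *
from bench import robot
o=snap("m"); ob=robot.get_obs(); Rm=R.from_euler("xyz",ob["ee_rot"]); print(ob["tool_pos"],ob["ee_rot"],ob["width"],ob["time"],"F tool",Rm.inv().apply(ob["wrist_force"]).round(2),"T tool",Rm.inv().apply(ob["wrist_torque"]).round(2)); print(ob["joint_positions"])
cv2.imwrite("pics/m_t3.png",cv2.resize(o["top"]["img"][155:250,285:385],None,fx=6,fy=6,interpolation=cv2.INTER_CUBIC))
```

```text
[ 0.52461813 -0.3767977   0.32795338] [-3.13989957 -0.86963321 -0.54248374] 0.016049936208392047 15.9 F tool [-0.87 -1.19  1.06] T tool [ 0.02 -0.5   0.04]
[-0.83080559 -0.30263768  1.72768482  0.2859173   0.88844834  1.19837746]
```

View pics/m_t3.png

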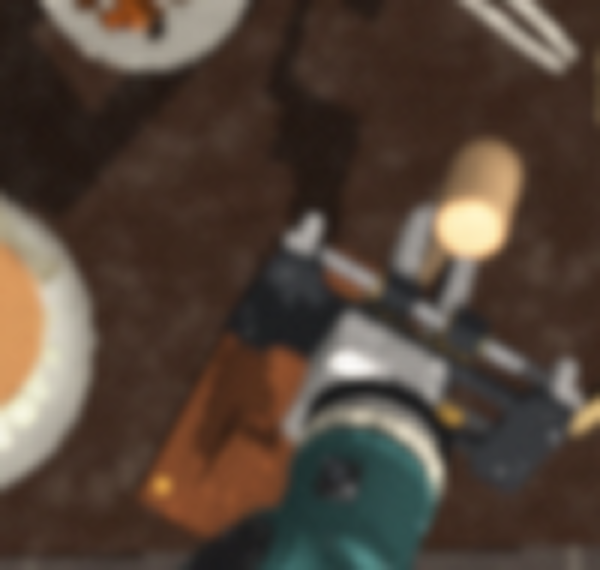

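View pics/m_side.png

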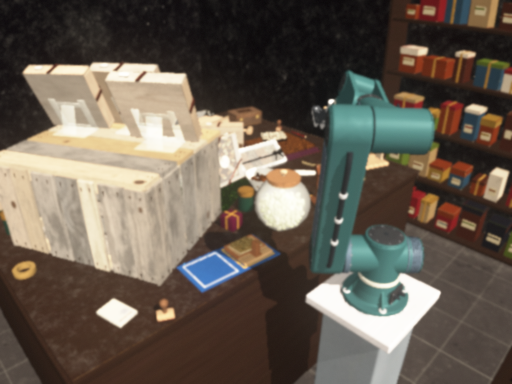

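Run:
```python
from mal import *
o=pickle.load(open("m.pkl","rb"))
for n in ("top","side"):
    s=o[n]; hsv=cv2.cvtColor(s["img"],cv2.COLOR_BGR2HSV)
    P=onz(s,[[u,v] for v in range(384) for u in range(512)],.032).reshape(384,512,3)
    k=(abs(P[...,0]-.455)<.06)&(abs(P[...,1]-.132)<.065)
    m=k&(hsv[...,0]>=20)&(hsv[...,0]<=40)&(hsv[...,1]>90)
    m=cv2.morphologyEx(m.astype(np.uint8),cv2.MORPH_OPEN,np.ones((3,3)))
    p=P[m>0][:,:2].astype(np.float32); print(n,len(p),cv2.minAreaRect(p),p.mean(0))
    q=s["img"].copy(); q[m>0]=(0,0,255); v0,u0=np.where(k); cv2.imwrite(f"pics/slab_{n}.png",cv2.resize(np.hstack([s["img"][v0.min()-5:v0.max()+5,u0.min()-5:u0.max()+5],q[v0.min()-5:v0.max()+5,u0.min()-5:u0.max()+5]]),None,fx=7,fy=7,interpolation=cv2.INTER_NEAREST))
```

```text
top 129 ((0.45419639348983765, 0.12848645448684692), (0.06784369051456451, 0.050252825021743774), 89.1377182006836) [0.45559266 0.1290012 ]
side 0 ((0.0, 0.0), (0.0, 0.0), 0.0) [nan nan]<stdin>:9: RuntimeWarning: Mean of empty slice.
  ret = um.true_divide(
```

View pics/slab_top.png

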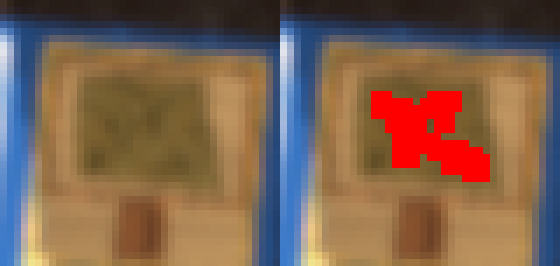

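View pics/slab_side.png

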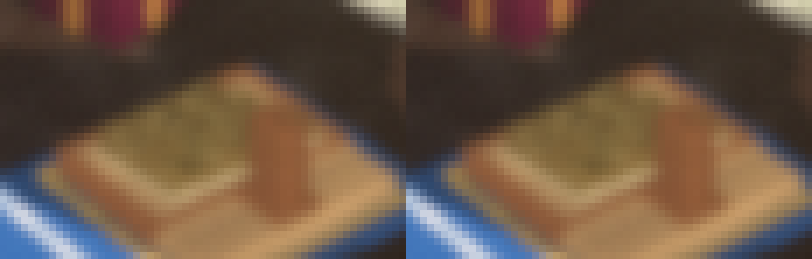

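Run:
```python
from mal import *
Rd=R.from_euler("xyz",[np.pi,0,0])
print(rows([.5246,-.3768,.37],Rd)); print(rows([.50,-.30,.37],Rd)); print(rows([.44,-.09,.37],Rd));print(rows([.41,.13,.37],Rd)); print(rows([.41,.13,.25],Rd))
```

```text
(array([ 0.234, -0.848, -0.507]), array([ 3.21, -0.  , -2.71]))
(array([ 0.234, -0.848, -0.507]), array([-0.71, -5.32, -7.34]))
(array([ 0.234, -0.848, -0.507]), array([-11.01, -20.23, -19.53]))
(array([ 0.234, -0.848, -0.507]), array([-20.  , -37.54, -30.14]))
(array([ 0.234, -0.848, -0.507]), array([-29.17, -37.52, -22.4 ]))
```

drive_tool([
  [[0.023,-0.085,-0.051,1,0,-1,0],[0.047,-0.17,-0.101,2,0,-2,0],[0.07,-0.254,-0.152,3.2,0,-2.7,0],[0.094,-0.339,-0.203,3.2,0,-2.7,0],[0.117,-0.424,-0.254,2.5,-1,-3.6,0],[0.14,-0.509,-0.304,1.2,-3,-5,0],[0.164,-0.594,-0.355,-0.7,-5.3,-7.3,0],[0.187,-0.678,-0.406,-2.4,-7.8,-9.4,0],[0.211,-0.763,-0.456,-4.1,-10.3,-11.4,0],[0.234,-0.848,-0.507,-5.9,-12.8,-13.4,0],[0.234,-0.848,-0.507,-7.6,-15.3,-15.5,0],[0.234,-0.848,-0.507,-9.3,-17.7,-17.5,0],[0.234,-0.848,-0.507,-11,-20.2,-19.5,0],[0.234,-0.848,-0.507,-12.5,-23.1,-21.3,0],[0.234,-0.848,-0.507,-14,-26,-23,0],[0.234,-0.848,-0.507,-15.5,-28.9,-24.8,0],[0.234,-0.848,-0.507,-17,-31.8,-26.6,0],[0.234,-0.848,-0.507,-18.5,-34.6,-28.4,0],[0.234,-0.848,-0.507,-20,-37.5,-30.1,0],[0.234,-0.848,-0.507,-20,-37.5,-30.1,0]],
])

```text
time: 17.9
tool_pos: [0.4092, 0.1329, 0.368]
ee_rot: [-3.141, 0.003, 0.007]
wrist_force: [0.4, -0.6, -1.1]
width: 0.0161
```

drive_tool([
  [[0,0,0,0,0,0,0],[0,0,0,0,0,0,0]],
])

```text
time: 18.1
tool_pos: [0.4092, 0.1325, 0.3669]
ee_rot: [-3.141, 0.005, 0.007]
wrist_force: [-0.8, -0.2, -1.1]
width: 0.0163
```

Run:
```python
from mal import *
from bench import robot
o=snap("n"); ob=robot.get_obs(); print(ob["tool_pos"],ob["ee_rot"],ob["width"],ob["time"],ob["wrist_force"],ob["joint_positions"].round(2))
cv2.imwrite("pics/n_t3.png",cv2.resize(o["top"]["img"][170:260,150:260],None,fx=6,fy=6,interpolation=cv2.INTER_CUBIC))
cv2.imwrite("pics/n_s3.png",cv2.resize(o["side"]["img"][110:290,170:350],None,fx=4,fy=3.3,interpolation=cv2.INTER_CUBIC))
```

```text
[0.40941532 0.13194667 0.36747708] [-3.1410419   0.00385645  0.00511903] 0.01631350947973807 18.2 [ 0.14178307 -0.80131799 -0.63669392] [ 0.18 -0.15  1.28  0.    2.01  1.75]
```

View pics/n_t3.png

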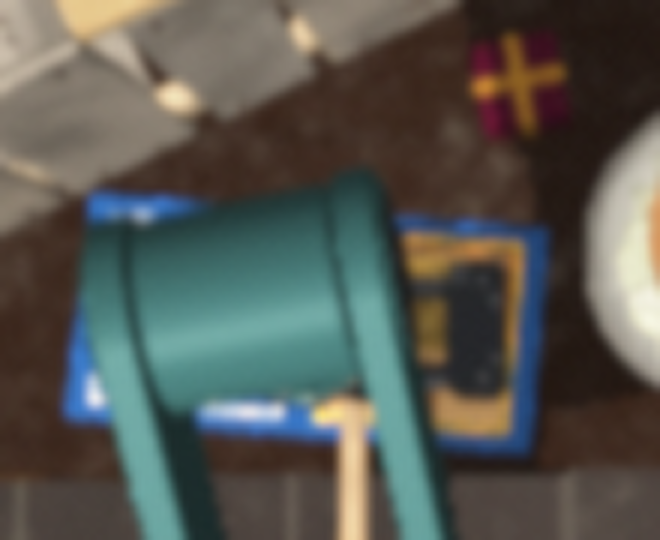

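View pics/n_s3.png

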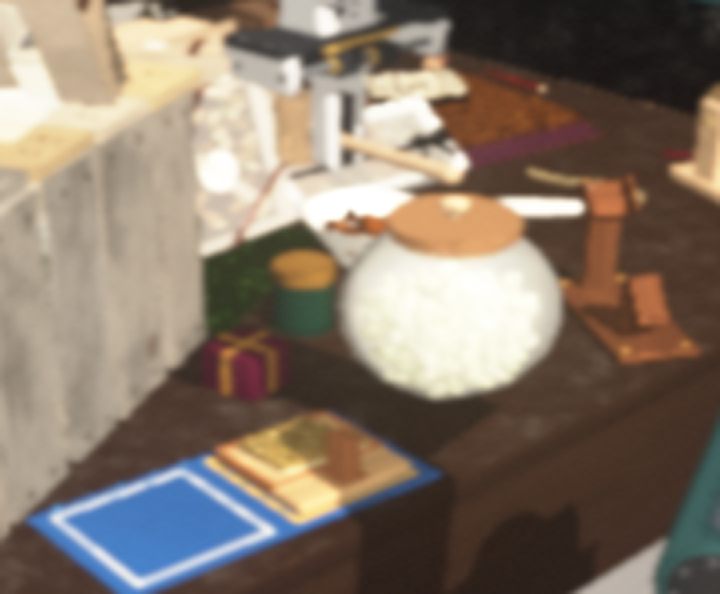

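Run:
```python
from h import *
o=pickle.load(open("n.pkl","rb"))
cv2.imwrite("pics/n_s4.png",cv2.resize(o["side"]["img"][125:170,230:292],None,fx=12,fy=12,interpolation=cv2.INTER_CUBIC))
```

```text
(no output)
```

View pics/n_s4.png

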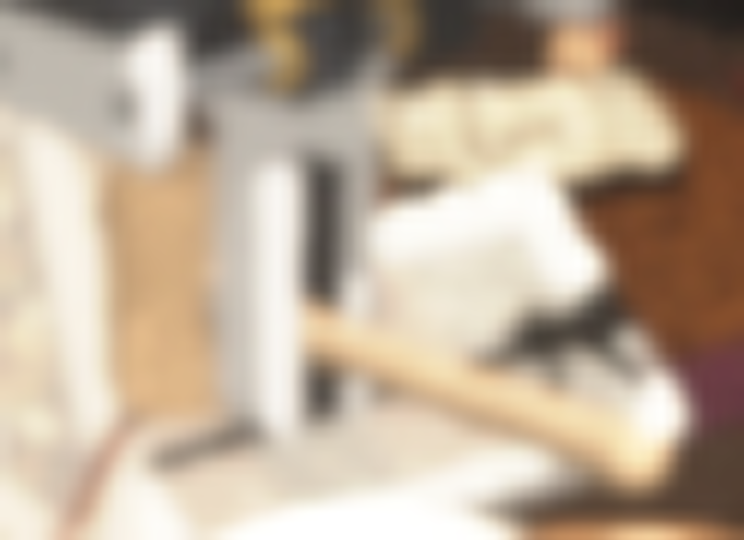

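Run:
```python
from h import *
S=pickle.load(open("n.pkl","rb"))["side"]
f=lambda p:[(p[0]+.5)/12-.5+230,(p[1]+.5)/12-.5+125]
def ony(uv,y):
    o,d=ray(S,uv); return o+d*((y-o[1])/d[:,1])[:,None]
P=ony([f(p) for p in [(330,330),(420,368),(520,410),(620,450)]],.132); print(P.round(4)); 
k=np.polyfit(P[:,0],P[:,2],1); print("handle slope deg (z per +x)",np.degrees(np.arctan(k[0])),"z at x=.409",np.polyval(k,.409))
print("butt end",ony([f((665,465))],.132).round(4))
Q=ony([f(p) for p in [(112,170),(115,420),(165,430),(165,150)]],.132); print(Q.round(4))
# predicted views
pr=lambda p:((proj(S,p)-[230,125]+.5)*12-.5).round(0)
print(pr([[.409,.132,.3865],[.28,.132,.3865],[.409,.132,.3675],[.458,.132,.3525],[.458,.132,.4205]]))
```

```text
[[0.4004 0.132  0.395 ]
 [0.3681 0.132  0.3942]
 [0.3333 0.132  0.3935]
 [0.2998 0.132  0.3933]]
handle slope deg (z per +x) 1.0334305126342387 z at x=.409 0.3950548076159978
butt end [[0.2851 0.132  0.3939]]
[[0.4829 0.132  0.4164]
 [0.483  0.132  0.3445]
 [0.463  0.132  0.3478]
 [0.4621 0.132  0.4275]]
[[306. 352.]
 [679. 499.]
 [306. 420.]
 [178. 419.]
 [176. 179.]]
```

Run:
```python
from h import *
for tag,t,e in (("m",[.52462,-.3768,.32795],[-3.1399,-.86963,-.54248]),):
    T=pickle.load(open(tag+".pkl","rb"))["top"]; M=R.from_euler("xyz",e).as_matrix(); t=np.array(t)
    H=t-.027*M[:,2]+.048*M[:,0]
    for nm,p in (("tcp",t),("H",H),("face+",H-.034*M[:,2]),("face-",H+.034*M[:,2]),("face+ rolled5deg",H-.034*(M[:,2]*np.cos(.087)+M[:,1]*np.sin(.087))),("face- rolled5",H+.034*(M[:,2]*np.cos(.087)+M[:,1]*np.sin(.087)))):
        print(nm,((proj(T,p)[0]-[310,175]+.5)*14-.5).round(0))
    cv2.imwrite("pics/m_t4.png",cv2.resize(T["img"][175:215,340-30:340+40],None,fx=14,fy=14,interpolation=cv2.INTER_CUBIC)[:, :800])
```

```text
tcp [683. 250.]
H [766. 179.]
face+ [741. 260.]
face- [789. 102.]
face+ rolled5deg [730. 253.]
face- rolled5 [800. 108.]
```

View pics/m_t4.png

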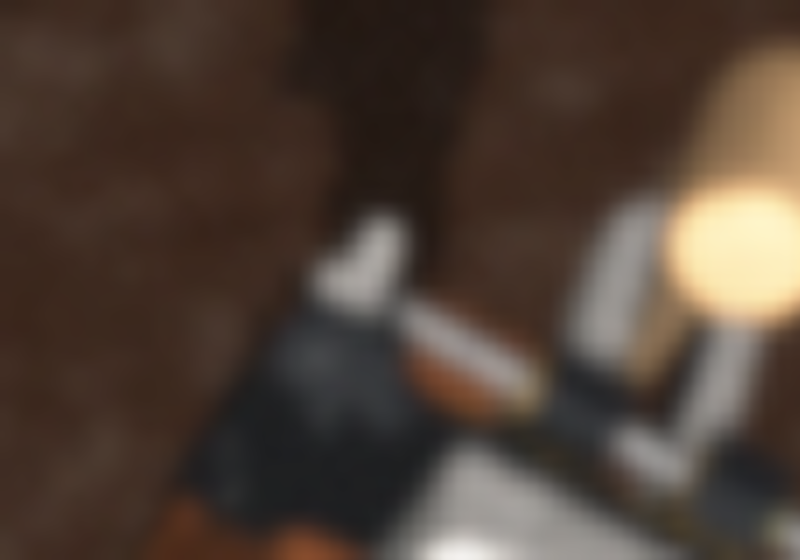

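Run:
```python
from h import *
from bench import robot
print(robot.get_obs()["tool_pos"],rows([.411,.130,.132],R.from_euler("xyz",[np.pi,0.009,0])),rows([.411,.130,.132],R.from_euler("xyz",[np.pi,0,0])))
```

```text
[0.40941532 0.13194667 0.36747708] (array([-0.001, -0.005,  0.005]), array([ 0.25,  0.21, 23.55])) (array([-0.001,  0.004,  0.005]), array([ 0.25,  0.21, 23.55]))
```

drive_tool([
  [[0,0,0.003,0.1,0.1,1.5,0],[0,0,0.005,0.25,0.2,4,0],[0,0,0.005,0.25,0.2,7,0],[0,0,0.005,0.25,0.2,10,0],[0,0,0.005,0.25,0.2,13,0],[0,0,0.005,0.25,0.2,16,0],[0,0,0.005,0.25,0.2,18.5,0],[0,0,0.005,0.25,0.2,20.5,0],[0,0,0.005,0.25,0.2,22,0],[0,0,0.005,0.25,0.2,23,0],[0,0,0.005,0.25,0.2,23.5,0],[0,0,0.005,0.25,0.2,23.5,0],[0,0,0.005,0.25,0.2,23.5,0],[0,0,0.005,0.25,0.2,23.5,0],[0,0,0.005,0.25,0.2,23.5,0]],
])

```text
time: 19.7
tool_pos: [0.4115, 0.1302, 0.1333]
ee_rot: [-3.141, 0.002, 0.0]
wrist_force: [-0.2, -0.4, -0.6]
width: 0.0161
```

Run:
```python
from h import *
from bench import robot
o=snap("p"); ob=robot.get_obs(); print(ob["tool_pos"],ob["ee_rot"],ob["width"],ob["time"],ob["wrist_force"],ob["qvel"].round(4))
cv2.imwrite("pics/p_s4.png",cv2.resize(o["side"]["img"][185:275,200:290],None,fx=7,fy=6.6,interpolation=cv2.INTER_CUBIC))
cv2.imwrite("pics/p_t4.png",cv2.resize(o["top"]["img"][170:260,150:260],None,fx=6,fy=6,interpolation=cv2.INTER_CUBIC))
```

```text
[0.41128794 0.13022774 0.1329721 ] [-3.14086364e+00  2.92346256e-03  2.89360133e-04] 0.016030366988382675 19.8 [-0.6371459   0.40818381 -0.9950314 ] [ 0.0012  0.003   0.005   0.0012 -0.0024  0.0009]
```

View pics/p_s4.png

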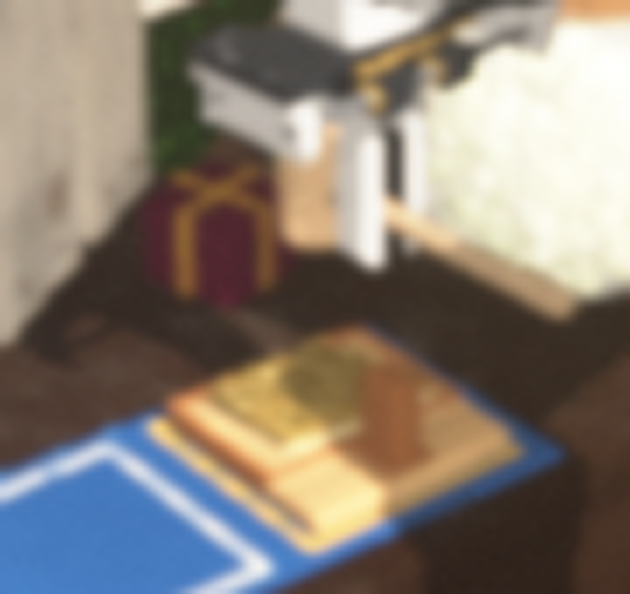

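View pics/p_t4.png

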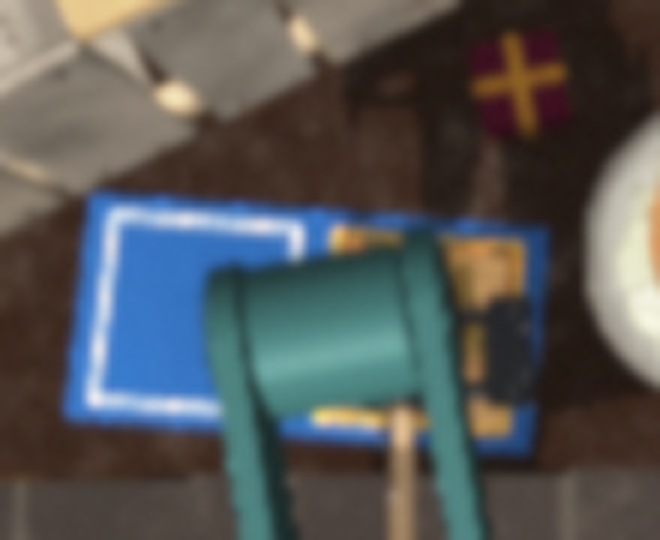

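Run:
```python
from h import *
S=pickle.load(open("p.pkl","rb"))["side"]
cv2.imwrite("pics/p_s5.png",cv2.resize(S["img"][190:235,232:290],None,fx=12,fy=12,interpolation=cv2.INTER_CUBIC))
pr=lambda p:((proj(S,p)-[232,190]+.5)*12-.5).round(0)
t=np.array([.4113,.1302,.133]); 
for dz in (.019,.024,.028):
    H=t+[.048,0,dz]; print(dz,"axis at grasp/butt",pr([t+[0,0,dz],t+[-.121,0,dz]]).tolist(),"left silhouette bottom/top",pr([H+[.0133,.0135,-.034],H+[.0133,.0135,.034]]).tolist(),"face bottom lowest",pr([H+[-.0135,.0133,-.034]]).tolist())
print("slab",onz(S,[[0,0]],.03).shape)
```

```text
0.019 axis at grasp/butt [[277.0, 346.0], [596.0, 517.0]] left silhouette bottom/top [[96.0, 384.0], [92.0, 179.0]] face bottom lowest [[159.0, 419.0]]
0.024 axis at grasp/butt [[277.0, 331.0], [597.0, 501.0]] left silhouette bottom/top [[95.0, 369.0], [92.0, 163.0]] face bottom lowest [[159.0, 405.0]]
0.028 axis at grasp/butt [[277.0, 318.0], [597.0, 488.0]] left silhouette bottom/top [[95.0, 357.0], [92.0, 151.0]] face bottom lowest [[159.0, 393.0]]
slab (1, 3)
```

View pics/p_s5.png

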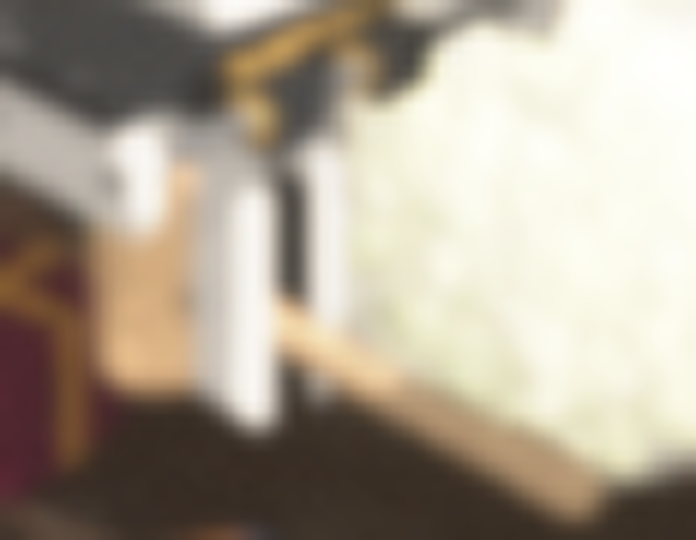

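Run:
```python
from h import *
for tag,t,us in (("n",[.4094,.1319,.3675],range(258,286,3)),("p",[.4113,.1302,.133],range(256,282,3))):
    S=pickle.load(open(tag+".pkl","rb"))["side"]; t=np.array(t)
    for u in us:
        # predicted rows for axis
        xs=np.linspace(-.14,.02,400); P=proj(S,t+np.c_[xs,0*xs,0*xs+.019]); i=abs(P[:,0]-u).argmin(); v=P[i,1]
        c=S["img"][int(v)-9:int(v)+8,u]
        print(tag,u,round(v,1),"x",round(t[0]+xs[i],3),"|"," ".join(f"{int(v)-9+j}:{a[0]},{a[2]}" for j,a in enumerate(c)))
```

```text
n 258 155.0 x 0.396 | 145:122,136 146:125,139 147:133,147 148:148,163 149:158,177 150:168,199 151:177,228 152:177,239 153:164,235 154:140,213 155:120,176 156:123,156 157:141,162 158:149,168 159:162,184 160:178,205 161:189,218
n 261 156.2 x 0.383 | 147:198,227 148:193,224 149:189,220 150:185,217 151:181,221 152:181,233 153:178,240 154:165,237 155:149,223 156:137,195 157:138,177 158:156,190 159:182,219 160:192,229 161:195,229 162:196,228 163:195,226
n 264 157.3 x 0.37 | 148:204,236 149:204,237 150:204,238 151:200,237 152:196,237 153:190,239 154:181,241 155:170,239 156:153,228 157:141,207 158:154,207 159:178,225 160:193,233 161:196,235 162:199,236 163:203,237 164:214,241
n 267 158.5 x 0.358 | 149:212,237 150:215,240 151:211,238 152:203,234 153:197,234 154:190,236 155:182,241 156:174,241 157:156,230 158:143,212 159:153,209 160:179,226 161:193,233 162:197,235 163:212,241 164:233,248 165:242,251
n 270 159.7 x 0.345 | 150:210,237 151:209,236 152:202,230 153:184,213 154:149,180 155:131,184 156:154,228 157:167,238 158:156,231 159:139,209 160:144,203 161:177,225 162:210,240 163:233,248 164:242
[... 2346 characters left out ...]
229:55,89 230:42,66 231:38,59 232:36,57 233:36,57 234:35,55
p 274 228.7 x 0.322 | 219:206,236 220:198,232 221:193,229 222:193,229 223:192,229 224:177,219 225:144,197 226:121,183 227:117,182 228:111,174 229:96,153 230:74,117 231:51,82 232:40,63 233:37,58 234:35,56 235:35,56
p 277 230.3 x 0.309 | 221:228,247 222:227,247 223:227,247 224:215,242 225:187,227 226:150,197 227:123,181 228:116,180 229:113,179 230:109,172 231:92,148 232:68,109 233:47,75 234:37,60 235:37,58 236:36,58 237:37,58
p 280 232.0 x 0.295 | 222:219,244 223:210,239 224:199,233 225:197,231 226:198,233 227:181,225 228:148,200 229:125,186 230:114,179 231:106,168 232:87,141 233:61,99 234:41,66 235:38,59 236:37,57 237:35,57 238:35,56
```

The handle is level to about 0.5°, the lower face is about 90 mm above the slab, and the head is over the slab's middle at (0.459, 0.130). I'll hand the job in.

Run:
```python
from bench import robot
print(robot.close_job()); ob=robot.get_obs(); print(ob["tool_pos"],ob["width"],ob["time"])
```

```text
the job is handed in; nothing more can be done
None
the job is handed in; nothing more can be done
```

I slid the board by its grip into the yellow outline. Then I drew the mallet out along its handle and carried it over the jar. It is now held still in the gripper over the slab, and I handed the job in at about 20 s of the 61 s.

**What the last checks showed:**
- **Mallet:** the handle is level to about 0.5–1°, and the head is over the slab's centre at about (0.459, 0.130) m. The lower face is about 90 mm above the slab. The wrist force matched the mallet's weight, so the grip held.
- **Slab and other goods:** the slab is still on the board. The jar and gift look undisturbed in the last pictures, and I saw no sign that anything else moved, though I did not check each item one by one.

**Where the checks disagreed or fell short:**
- **Board position:** the yaw is right, but the estimates put the board's centre 1 to 2.5 mm off the outline's centre, towards −y. That is about the calibration error and leaves it inside the outline, so I did not correct it.
- **Camera offset:** the two cameras disagreed by about 2–3 mm in x and y.
- **Handle depth in the jaws:** the handle sits about 6 mm deeper in the jaws than planned. I allowed for this when setting the final height.
- **Sideways roll of the head:** the arm hid the head from above at the end. My only check on this was an earlier picture, which put it within about 2°.

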